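# Slide a card display onto the counter rail and clamp it

### The job

Fit the leaning card display on the aluminium counter rail: lead its T-shaped foot into the rail's open end with the foot's narrowed end first, and slide it along until it is fully home against the stop under the screw clamp. Then turn the clamp's T-handle clockwise (seen from above) until the pad meets the foot, snug it finger-tight (about 10 N on the pad) without over-tightening, and let go. Leave the jar, the carton and the tin where they stand.

Things in the scene. Friction and masses are not known exactly. Their poses are not given: they have to be found in the camera images.
- display: Loose card display, 0.35 kg: a T-shaped grey foot with a leaning white panel. Origin: centre of the foot's underside; y along the foot, z up. Foot y -90 to 90 mm: flange 60 wide (x), z 0 to 8; neck 30 wide, z 8 to 21; deck 90 wide, z 21 to 27. The panel is the only good grip: fingers pointing down along its slope, one on each face.
- foot_front (a point): Display frame (0, 90, 0) mm: underside of the foot's +y end, which goes into the rail first. The last 25 mm there is a narrowed lead-in: flange 44 mm wide, z 1.5 to 6.5 mm, neck 24 mm wide. Axes as the display's.
- panel_grip (a point): Point in the middle of the panel's thickness and width, 30 mm below its top edge along the slope (display frame -20, -55, 95 mm). The panel is flat, 10 mm thick, 90 wide (y -100 to -10), 110 high along its slope; middle of its lower edge at display (20, -55, 26) mm. It leans 30 degrees from vertical, its top towards the display's -x. Axes as the display's.
- rail: Aluminium rail fixed to the counter, 240 mm long (its y), 82 wide. Origin: centre of its underside; z up. Beyond its +y end a steel bracket (y 128 to 154, 44 wide, 74 high) carries an arm over the rail (y 78 to 142, z 58 to 74) with the vertical clamp screw through it at x 0, y 105 mm. Nothing stands over the rest of the rail.
- rail_mouth (a point): Middle of the channel floor at the open end (rail frame 0, -120, 6 mm). The channel is C-shaped: 66 mm wide inside, floor at z 6, lips at z 18 to 23 leaving a slot 36 wide, no flare; the foot can enter only here, moving along the rail's +y, with 3 mm of play to each side and 4 mm upwards. Axes as the rail's.
- rail_home (a point): Where the display's origin is when its foot is fully home against the stop (rail frame 0, 30, 6 mm; the stop's face is at y 120). The display's axes are then parallel to the rail's. Axes as the rail's.
- clamp_handle (a joint): Turn of the clamp's T-handle in rad, 0 (open) to 5.2, growing clockwise seen from above; starts at 0 to 0.8. The pad drops 5 mm per rad; the handle keeps its height. The pad meets a seated foot at about 2.0 rad; it is sprung: each rad more adds 10 N (over-tight from 4.8). Stays where left; turning takes 0.16 Nm, rising 0.05 Nm per rad once the pad presses.
- handle_grip (a point): Centre of the T-handle's bar, on the screw's axis, 104 mm above the counter. Bar 76 mm long, 12 wide, 16 high (z 96 to 112 mm), its underside 22 mm above the clamp's arm. Axes turn with the handle: x along the bar, z up. At joint value 0 the bar lies along the rail's x.
- clamp_pad: Round black rubber pad at the foot of the clamp's screw, under the arm, 26 mm diameter, 6 mm thick; origin: centre of its underside, 43 mm above the counter when the clamp is open (a seated foot's deck top is at 33 mm).
- pill_jar: Bystander: amber jar with a white cap, 60 mm diameter, 85 mm tall; origin: centre of its underside. Leave alone.
- carton: Bystander: white carton 45 x 95 x 70 mm (x, y, z); origin: centre of its underside. Leave alone.
- tin: Bystander: plain steel tin, 76 mm diameter, 100 mm tall; origin: centre of its underside. Leave alone.
Not all that is in view belongs to the job. Leave any pink or turquoise look-alike of the display alone.

How it is judged:
By the outcome, as a careful person would: the job done as asked, in the order asked, and still so for the second after the job is handed in, with the robot touching nothing.
It also fails if it takes over 61 s, if anything falls off the work surface, if the arm or the gripper's body presses on something with over 40 N, if the wrist force passes 120 N, or if a joint passes its speed limit or range.

### The arm

A 6-joint arm with a two-finger parallel gripper is mounted at the origin on the work surface. World frame = base frame: x ahead of the robot, y to its left, z up, the work surface at z = 0. Lengths are in m, angles in rad, forces in N, time in s.
With the tool pointing down it reaches from about 0.25 to 0.775 m from the base axis. Payload 4 kg.
Tool frame: the origin (TCP) lies midway between the tips of the shut fingers; the grasp point (between the pads) lies robot.tcp_to_grasp behind it (robot.tcp_to_grasp is the distance from the TCP to the grasp point, in m); y points along the fingers, x is the direction in which the jaws open and shut, and the axes are right-handed (so a half turn about y gives the same grasp; the last joint's range is limited). The gripper opens to 94 mm and grips with 3 to 60 N. Pads are 16 mm wide; open, the fingers measure 119 mm over their backs; the gripper's body (75 mm by 177 mm) begins 78 mm behind the grasp point.
Start: joints at [1.187, 0.087, 1.371, -0, 1.684, -0.103], TCP at [0.152, 0.528, 0.206] pointing down, gripper open.
Joint ranges: [-3.1, 3.1], [-0.76, 2.03], [0.27, 2.55], [-1.08, 4.22], [0.17, 2.65], [-2.57, 2.57]. Speed limits (rad/s): [2.79, 2.79, 3.14, 3.14, 3.14, 3.14].

### API

Orientations are given as [roll, pitch, yaw] about the fixed x, y, z axes, in that order (R = Rz(yaw) Ry(pitch) Rx(roll)).
In Python, from bench import robot gives the robot as it stands.
- The arm moves only by the tool arm_command, never from a script. Its argument "series" is text: rows parted by semicolons, each of 7 numbers parted by spaces: the turn, a rotation vector about the tool's x, y, z in rad, then the shift along the tool's x, y, z in m, then the finger opening in m, from 0 to 0.094. A call has 1 to 12 rows; each row shifts and turns the pose as measured when the row begins, along the tool's axes as they then stand; what a row does not reach is not made up. A row lasts 1/10 s, in which the tool goes at most 50 mm and 8.59 degrees, less where a joint would pass 70% of its speed; a pose out of reach is approached as far as the arm can. A call with a gripper value outside its range is refused whole. The fingers move at their own pace and stop on an object; the grip force is fixed at half the most. Time passes only in rows, so rows that do not move let the fingers close. It gives the time, the measured TCP pose, the force and the opening at its end, in the units of the state.
- robot.get_obs(): the state, without advancing time (a new reading comes with each control period).
- robot.snapshot(name): name is "scene" or "top" or "wrist"; returns the picture (400x640x3 uint8, blue, green, red); there is no depth.
- robot.camera_params(name): a dict with "fx", "fy", "cx", "cy" (pixels), "distortion" ([k1, k2, p1, p2, k3] as OpenCV has them; the pictures are not rectified), "extrinsics" (4x4, takes a point from camera to world coordinates). Camera axes: x right, y up, looking along -z (the intrinsics and any distortion apply to the point x, -y, -z); pixel columns grow to the right and rows downward; lengths in m; the calibration is good to about 2 mm. A picture is of the moment at which its call begins: read the wrist's pose just before it. camera_params takes no time and is no camera call; for the wrist camera it gives the pose at the moment of the call.
- robot.close_job(): hands the job in, once; it reports no verdict.
Trained networks look in the newest picture that a camera, given by its name, has taken for a name from the list of things; names that differ only in an ending like _2 or _b are one class to them, and where a whole thing is asked for, a point or a joint stands for the part that bears it (a point fixed in the world has none). Each returns a list of dicts, best first, with "score" (0 to 1); they miss things now and then, are a little off and sometimes report something else, mostly with a low value. They report only what shows in the picture. A call takes as long as a camera call. They do not tell look-alikes from the thing itself.
- robot.spot_in(camera, target): "centre" ([x, y, z] in m, in the coordinates of the camera as it stood for that picture, good to about 4 mm: the middle of the surface that is visible of it).
The state is a dict: "time": time; "joint_positions": joint angles; "qvel": joint speeds; "joint_torque": joint torques, N m; "tool_pos": TCP position; "ee_rot": TCP orientation; "wrist_force": force on the tool from outside, world axes, zero at the start; "wrist_torque": the same for the moment, N m; "width": finger opening in m.
Only numpy, scipy, OpenCV 4.12 (cv2) and the standard library are available. Lean on these libraries where they do the work, as an engineer would, in place of code of your own. Each camera call takes 0.05 s, during which the arm holds its last target.

## Working session

There is one attempt and no reset: what is moved stays moved. The work goes in short steps, Python scripts to look and compute and a tool call to move; the robot and the scene stay as the last step left them, time stands still between calls to the robot, and variables do not carry over. Pictures are saved under pics/ and viewed, and the job is handed in when it is done.

Besides the shell and the picture viewer there is one more tool, called after "Emit:" in YAML: its name, and indented under it one key for each argument. arm_command: Moves the arm, as the interface text tells. Its arguments: {"type":"object","properties":{"series":{"type":"string"}},"required":["series"]}

```bash
ls; mkdir -p pics; python3 - <<'E'
from bench import robot
import cv2
print(robot.get_obs()); print(robot.tcp_to_grasp)
for n in ["scene","top"]:
    im=robot.snapshot(n); cv2.imwrite(f"pics/{n}0.png",im)
    p=robot.camera_params(n); print(n,p)
E
```

```text
pics
{'time': 0.0, 'joint_positions': array([ 1.18689247e+00,  8.79621800e-02,  1.37223301e+00, -6.13271225e-06,
        1.68360233e+00, -1.03076681e-01]), 'qvel': array([ 0.00130336, -0.0004209 ,  0.00102673, -0.00074121,  0.00132776,
       -0.00128538]), 'joint_torque': array([ 1.92591098e-03, -3.40176451e+01, -3.02432513e+01,  7.18710688e-02,
        3.29413265e-02, -1.76400563e-04]), 'tool_pos': array([0.15222167, 0.52794805, 0.20431104]), 'ee_rot': array([-1.57057552,  0.00219379,  1.28996871]), 'wrist_force': array([ 0.09999242, -0.36039093, -0.45218337]), 'wrist_torque': array([-0.00102542, -0.01352578,  0.00788672]), 'width': 0.09375313846115012}
0.0188
scene {'fx': 361.6503538010503, 'fy': 361.6503538010503, 'cx': 321.5686648904302, 'cy': 194.04422886721267, 'distortion': array([-0.05125321,  0.        ,  0.        ,  0.        ,  0.        ]), 'extrinsics': array([[ 0.01510879, -0.75432503,  0.65632726,  1.22120331],
       [ 0.99972121,  0.02330791,  0.00377427,  0.03677989],
       [-0.01814464,  0.65608725,  0.75446689,  0.84431023],
       [ 0.        ,  0.        ,  0.        ,  1.        ]])}
top {'fx': 476.8269023932102, 'fy': 476.8269023932102, 'cx': 324.00786348082426, 'cy': 197.10833116449274, 'distortion': array([0.01344898, 0.        , 0.        , 0.        , 0.        ]), 'extrinsics': array([[ 0.08728908,  0.97040289, -0.22516404,  0.31254455],
       [-0.99617008,  0.08618144, -0.01476282,  0.00538222],
       [ 0.00507908,  0.22559031,  0.97420902,  1.2557866 ],
       [ 0.        ,  0.        ,  0.        ,  1.        ]])}
```

View pics/scene0.png

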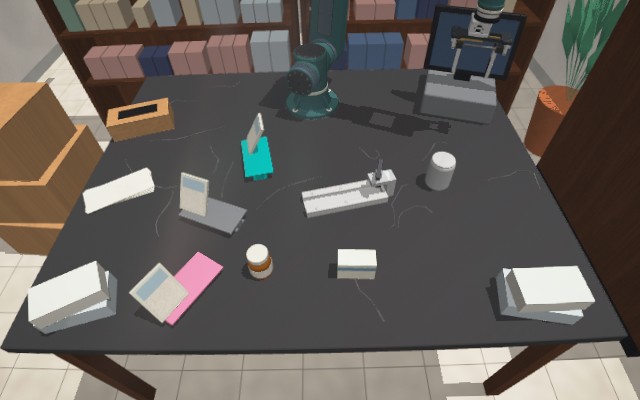

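View pics/top0.png

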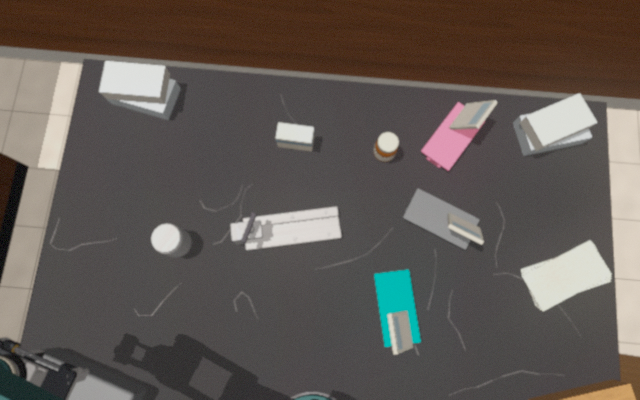

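Three displays show in the top view: grey (443,218), pink (458,135) and turquoise (398,310). The grey foot fits the description. The rail is at (290,228), with its clamp at the left end (250,228) and its open end at the right (340,222). I'll enlarge to confirm.

```bash
python3 - <<'E'
from bench import robot
import cv2
a=cv2.imread("pics/top0.png")
cv2.imwrite("pics/cropA.png",cv2.resize(a[180:260,395:495],None,fx=7.5,fy=7.5,interpolation=cv2.INTER_CUBIC))
cv2.imwrite("pics/cropB.png",cv2.resize(a[195:260,222:352],None,fx=6,fy=6,interpolation=cv2.INTER_CUBIC))
for n in ["top","scene"]:
    p=robot.camera_params(n);T=p["extrinsics"]
    for t in ["display","foot_front","panel_grip","rail","rail_mouth","handle_grip","clamp_pad","pill_jar","carton","tin"]:
        for d in robot.spot_in(n,t)[:4]:
            c=d["centre"]; w=T@[*c,1]; print(n,t,round(d["score"],2),w[:3].round(3))
E
```

```text
top display 0.82 [ 0.562 -0.289  0.027]
top display 0.67 [ 0.805 -0.319  0.03 ]
top display 0.63 [ 0.324 -0.175  0.023]
top foot_front 0.93 [ 0.803 -0.319  0.032]
top foot_front 0.88 [ 0.323 -0.18   0.029]
top foot_front 0.63 [ 0.564 -0.289  0.023]
top panel_grip 0.91 [ 0.562 -0.289  0.026]
top panel_grip 0.89 [ 0.807 -0.314  0.02 ]
top panel_grip 0.71 [ 0.321 -0.178  0.023]
top rail 0.67 [0.502 0.116 0.024]
top rail 0.17 [ 0.565 -0.29   0.029]
top handle_grip 0.51 [0.481 0.201 0.113]
top clamp_pad 0.24 [0.502 0.117 0.024]
top pill_jar 0.75 [ 0.729 -0.123  0.087]
top carton 0.78 [0.743 0.115 0.07 ]
scene display 0.76 [ 0.83  -0.327  0.039]
scene display 0.63 [ 0.325 -0.177  0.03 ]
scene display 0.58 [ 0.563 -0.299  0.026]
scene foot_front 0.96 [ 0.324 -0.181  0.025]
scene foot_front 0.87 [ 0.56  -0.299  0.028]
scene foot_front 0.72 [ 0.825 -0.325  0.036]
scene foot_front 0.66 [0.492 0.196 0.118]
scene panel_grip 0.88 [ 0.83  -0.329  0.04 ]
scene panel_grip 0.72 [ 0.565 -0.3    0.028]
scene panel_grip 0.6 [ 0.326 -0.18   0.024]
scene rail 0.7 [0.509 0.128 0.022]
scene rail_mouth 0.97 [0.505 0.124 0.022]
scene handle_grip 0.41 [0.49  0.199 0.112]
scene pill_jar 0.79 [ 0.762 -0.124  0.071]
scene carton 0.86 [0.773 0.116 0.07 ]
scene carton 0.74 [ 0.757 -0.124  0.069]
scene tin 0.78 [0.473 0.385 0.075]
```

View pics/cropA.png

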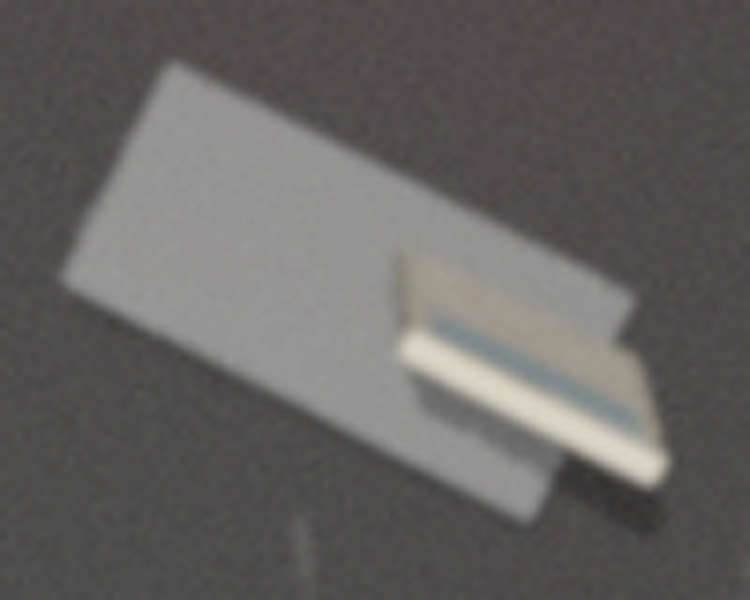

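View pics/cropB.png

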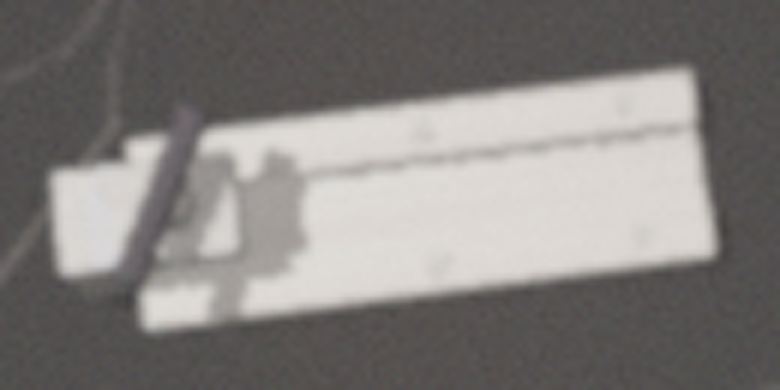

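```bash
python3 - <<'E'
import cv2
a=cv2.imread("pics/scene0.png")
cv2.imwrite("pics/cropC.png",cv2.resize(a[165:240,170:255],None,fx=8,fy=8,interpolation=cv2.INTER_CUBIC))
cv2.imwrite("pics/cropD.png",cv2.resize(a[155:225,295:405],None,fx=7,fy=7,interpolation=cv2.INTER_CUBIC))
E
```

```text
(no output)
```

View pics/cropC.png

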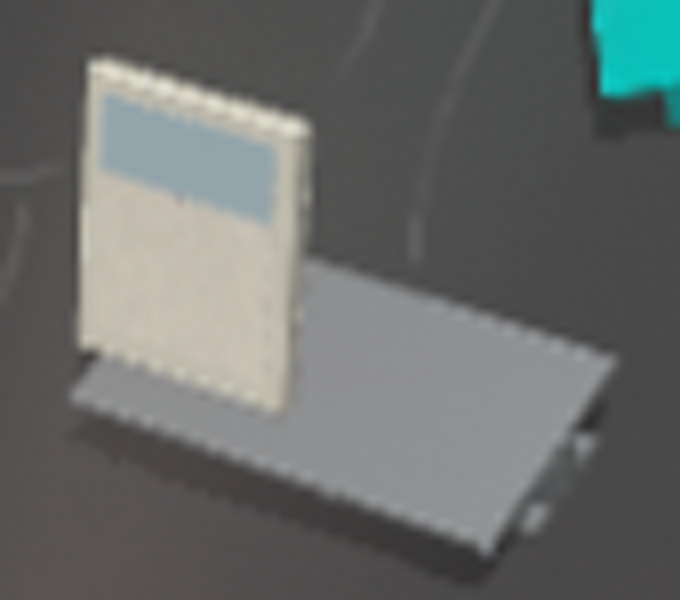

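View pics/cropD.png

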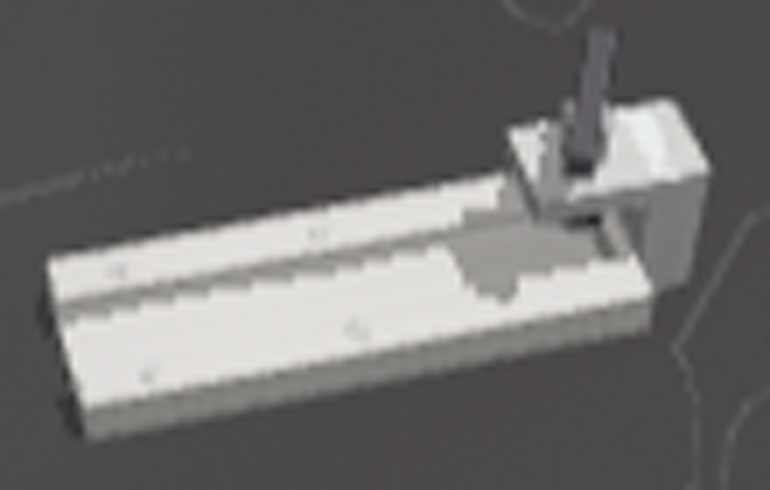

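```bash
cat > h.py <<'E'
import numpy as np, cv2
from scipy.optimize import least_squares
from scipy.spatial.transform import Rotation as R
from bench import robot
def proj(p,P):
    P=np.atleast_2d(P).astype(float); T=np.linalg.inv(p["extrinsics"])
    c=P@T[:3,:3].T+T[:3,3]; c=c*[1,-1,-1]
    K=np.array([[p["fx"],0,p["cx"]],[0,p["fy"],p["cy"]],[0,0,1.]])
    return cv2.projectPoints(c,np.zeros(3),np.zeros(3),K,p["distortion"])[0][:,0]
def fit(obs,x0):
    # obs: list (params, local pts Nx3, pix Nx2); pose x,y,yaw, z=0
    def res(v):
        r=[]
        for p,L,px in obs:
            W=L@R.from_euler('z',v[2]).as_matrix().T+[v[0],v[1],0]
            r.append((proj(p,W)-px).ravel())
        return np.concatenate(r)
    s=least_squares(res,x0); return s.x,res(s.x).reshape(-1,2)
def crop(pts,x,y,s): return (np.array(pts)+.5)/s-.5+[x,y]
def Tmat(v): 
    T=np.eye(4);T[:3,:3]=R.from_euler('z',v[2]).as_matrix();T[:2,3]=v[:2];return T
E
python3 - <<'E'
from h import *
t=robot.camera_params("top");s=robot.camera_params("scene")
d=lambda a:np.array(a)*1e-3
Dt=(t,d([[45,90,27],[-45,90,27],[45,-90,27],[-45,-90,27]]),crop([(172,62),(62,280),(637,298),(530,525)],395,180,7.5))
Ds=(s,d([[45,90,27],[-45,90,27],[45,-90,27]]),crop([(490,553),(617,360),(70,398)],170,165,8))
Rt=(t,d([[41,-120,23],[-41,-120,23],[-41,120,23],[41,120,23]]),crop([(693,68),(717,258),(142,330),(125,138)],222,195,6))
Rs=(s,d([[-41,-120,23],[41,-120,23],[41,120,23]]),crop([(50,260),(87,405),(650,297)],295,155,7))
for nm,o in [("Dt",[Dt]),("Ds",[Ds]),("D",[Dt,Ds]),("Rt",[Rt]),("Rs",[Rs]),("R",[Rt,Rs])]:
    v,r=fit(o,[.55,-.2 if nm[0]=="D" else .12,0.]); print(nm,v.round(4),r.round(1).tolist())
E
```

```text
Dt [ 0.5673 -0.2864 -0.406 ] [[0.0, -0.1], [-0.2, 0.1], [0.1, 0.0], [0.1, 0.0]]
Ds [ 0.5697 -0.2851 -0.4069] [[-0.1, -0.2], [0.4, 0.2], [-0.3, 0.0]]
D [ 0.5679 -0.2861 -0.4068] [[-0.0, -0.4], [-0.3, -0.2], [-0.0, -0.2], [-0.1, -0.2], [-0.3, -0.8], [0.2, -0.3], [-0.5, -0.5]]
Rt [0.5085 0.1013 0.2133] [[-2.0, 0.8], [-1.9, -0.2], [1.9, -0.7], [2.0, 0.3]]
Rs [0.5104 0.0999 0.2111] [[0.4, -0.0], [0.5, -0.0], [-1.0, 0.3]]
R [0.509  0.1008 0.2132] [[-1.8, 0.7], [-1.7, -0.4], [2.2, -0.9], [2.2, 0.2], [0.7, -0.3], [0.9, -0.4], [-0.7, -0.2]]
```

```bash
python3 - <<'E'
from h import *
t=robot.camera_params("top");s=robot.camera_params("scene")
d=lambda a:np.array(a)*1e-3
for L in (128,130):
  Rt=(t,d([[41,-120,23],[-41,-120,23],[-41,L,23],[41,L,23]]),crop([(693,68),(717,258),(142,330),(125,138)],222,195,6))
  Rs=(s,d([[-41,-120,23],[41,-120,23],[41,L,23]]),crop([(50,260),(87,405),(650,297)],295,155,7))
  for nm,o in [("Rt",[Rt]),("Rs",[Rs]),("R",[Rt,Rs])]:
    v,r=fit(o,[.55,.12,0.]); print(L,nm,v.round(4),r.round(1).tolist())
# handle angle: bar ends in top crop, z~.112
E
```

```text
128 Rt [0.5095 0.0974 0.2129] [[-0.5, 0.6], [-0.4, -0.4], [0.4, -0.6], [0.5, 0.5]]
128 Rs [0.5105 0.0973 0.2107] [[-0.4, 0.0], [-0.3, 0.0], [0.7, -0.2]]
128 R [0.5097 0.0974 0.2128] [[-0.5, 0.5], [-0.4, -0.5], [0.4, -0.7], [0.5, 0.4], [-0.4, -0.1], [-0.3, -0.2], [0.7, -0.5]]
130 Rt [0.5097 0.0964 0.2129] [[-0.1, 0.6], [0.0, -0.5], [0.0, -0.5], [0.1, 0.5]]
130 Rs [0.5106 0.0967 0.2107] [[-0.6, 0.0], [-0.6, 0.0], [1.2, -0.3]]
130 R [0.5099 0.0965 0.2127] [[-0.2, 0.5], [-0.0, -0.6], [-0.0, -0.6], [0.1, 0.4], [-0.7, -0.1], [-0.6, -0.1], [1.1, -0.5]]
```

```bash
cat >> h.py <<'E'
def cur():
    o=robot.get_obs(); T=np.eye(4); T[:3,:3]=R.from_euler('xyz',o["ee_rot"]).as_matrix(); T[:3,3]=o["tool_pos"]; return T,o
D0=Tmat([.568,-.286,-.407]); RAIL=Tmat([.5098,.097,.2125])
def grasp_in(y=-30,down=35):  # TCP pose in display frame (slope-down, z=+y)
    X=np.array([.8660254,0,.5]);Y=np.array([.5,0,-.8660254]);Z=np.cross(X,Y)
    T=np.eye(4);T[:3,:3]=np.c_[X,Y,Z]
    top=np.array([.020,0,.026])-Y*.110
    T[:3,3]=top+Y*(down*1e-3+robot.tcp_to_grasp)+[0,y*1e-3,0]; return T
def rel(A,B):
    M=np.linalg.inv(A)@B; return np.r_[R.from_matrix(M[:3,:3]).as_rotvec(),M[:3,3]]
def plan(target,n,w,frm=None):
    A=cur()[0] if frm is None else frm
    r=R.from_matrix(A[:3,:3].T@target[:3,:3]).as_rotvec(); P=A; out=[]
    for k in range(1,n+1):
        N=np.eye(4);N[:3,:3]=A[:3,:3]@R.from_rotvec(r*k/n).as_matrix();N[:3,3]=A[:3,3]+(target[:3,3]-A[:3,3])*k/n
        out.append(rel(P,N));P=N
    print("; ".join(" ".join(f"{x:.4f}" for x in q)+f" {w}" for q in out))
def off(T,x=0,y=0,z=0):
    O=np.eye(4);O[:3,3]=[x,y,z];return T@O
E
python3 - <<'E'
from h import *
t=robot.camera_params("top")
# handle angle
K=np.array([[t["fx"],0,t["cx"]],[0,t["fy"],t["cy"]],[0,0,1.]])
px=crop([(187,108),(130,280)],222,195,6)
T=t["extrinsics"]
W=[]
for u in px:
    n=cv2.undistortPoints(u.reshape(1,1,2),K,t["distortion"])[0,0]; d=T[:3,:3]@[n[0],-n[1],-1]; o=T[:3,3]
    W.append(o+d*(.108-o[2])/d[2])
W=np.array(W);L=(np.linalg.inv(RAIL)@np.c_[W,[1,1]].T).T
print(W.round(4),L.round(4),np.linalg.norm(W[0]-W[1])); d=L[0]-L[1]; print("ang of bar in rail frame ccw",np.arctan2(d[1],d[0]))
G=D0@grasp_in(); pre=off(G,y=-.09)
print(G.round(3),pre[:3,3])
plan(pre,24,0.06)
E
```

```text
[[0.5236 0.1933 0.108 ]
 [0.4515 0.2075 0.108 ]] [[ 0.0338  0.0912  0.108   1.    ]
 [-0.0336  0.1204  0.108   1.    ]] 0.07349102906381381
ang of bar in rail frame ccw -0.40813795753034743
[[ 0.795  0.459  0.396  0.549]
 [-0.343 -0.198  0.918 -0.31 ]
 [ 0.5   -0.866  0.     0.075]
 [ 0.     0.     0.     1.   ]] [ 0.50736192 -0.29252941  0.15261291]
-0.0185 0.0689 -0.0163 -0.0288 0.0022 -0.0237 0.06; -0.0185 0.0689 -0.0163 -0.0271 0.0022 -0.0256 0.06; -0.0185 0.0689 -0.0163 -0.0253 0.0023 -0.0273 0.06; -0.0185 0.0689 -0.0163 -0.0234 0.0024 -0.0290 0.06; -0.0185 0.0689 -0.0163 -0.0214 0.0026 -0.0305 0.06; -0.0185 0.0689 -0.0163 -0.0193 0.0028 -0.0318 0.06; -0.0185 0.0689 -0.0163 -0.0171 0.0031 -0.0330 0.06; -0.0185 0.0689 -0.0163 -0.0149 0.0035 -0.0341 0.06; -0.0185 0.0689 -0.0163 -0.0125 0.0039 -0.0349 0.06; -0.0185 0.0689 -0.0163 -0.0102 0.0044 -0.0357 0.06; -0.0185 0.0689 -0.0163 -0.0078 0.0049 -0.0362 0.06; -0.0185 0.0689 -0.0163 -0.0053 0.0054 -0.0365 0.06; -0.0185 0.0689 -0.0163 -0.0029 0.0061 -0.0367 0.06; -0.0185 0.0689 -0.0163 -0.0005 0.0067 -0.0367 0.06; -0.0185 0.0689 -0.0163 0.0019 0.0074 -0.0365 0.06; -0.0185 0.0689 -0.0163 0.0043 0.0081 -0.0362 0.06; -0.0185 0.0689 -0.0163 0.0066 0.0089 -0.0357 0.06; -0.0185 0.0689 -0.0163 0.0089 0.0096 -0.0349 0.06; -0.0185 0.0689 -0.0163 0.0111 0.0104 -0.0341 0.06; -0.0185 0.0689 -0.0163 0.0133 0.0113 -0.0330 0.06; -0.0185 0.0689 -0.0163 0.0153 0.0121 -0.0318 0.06; -0.0185 0.0689 -0.0163 0.0173 0.0129 -0.0305 0.06; -0.0185 0.0689 -0.0163 0.0191 0.0138 -0.0290 0.06; -0.0185 0.0689 -0.0163 0.0208 0.0146 -0.0273 0.06
```

Emit:
arm_command:
  series: "0 0 0 0 -0.04 0 0.06; -0.0185 0.069 -0.0163 -0.028 0.002 -0.026 0.06; -0.0185 0.069 -0.0163 -0.026 0.002 -0.027 0.06; -0.0185 0.069 -0.0163 -0.024 0.002 -0.029 0.06; -0.0185 0.069 -0.0163 -0.022 0.002 -0.03 0.06; -0.0185 0.069 -0.0163 -0.02 0.003 -0.032 0.06; -0.0185 0.069 -0.0163 -0.018 0.003 -0.033 0.06; -0.0185 0.069 -0.0163 -0.015 0.003 -0.034 0.06; -0.0185 0.069 -0.0163 -0.013 0.004 -0.035 0.06; -0.0185 0.069 -0.0163 -0.01 0.004 -0.036 0.06; -0.0185 0.069 -0.0163 -0.008 0.005 -0.036 0.06; -0.0185 0.069 -0.0163 -0.005 0.005 -0.036 0.06"

```text
time: 2.3
tool_pos: [0.3377, 0.1482, 0.2249]
ee_rot: [-1.697, -0.251, 0.521]
wrist_force: [-0.1, 0.8, -0.1]
width: 0.0604
```

```bash
python3 - <<'E'
from h import *
G=D0@grasp_in(); pre=off(G,y=-.09)
T,o=cur();print(o["tool_pos"],o["joint_positions"].round(2))
plan(pre,14,0.06)
E
```

```text
[0.33774206 0.14824504 0.22491938] [ 0.33 -0.55  1.87 -0.08  1.55 -0.18]
-0.0168 0.0624 -0.0141 -0.0063 0.0079 -0.0326 0.06; -0.0168 0.0624 -0.0141 -0.0044 0.0083 -0.0328 0.06; -0.0168 0.0624 -0.0141 -0.0024 0.0088 -0.0329 0.06; -0.0168 0.0624 -0.0141 -0.0005 0.0094 -0.0328 0.06; -0.0168 0.0624 -0.0141 0.0014 0.0099 -0.0326 0.06; -0.0168 0.0624 -0.0141 0.0033 0.0105 -0.0323 0.06; -0.0168 0.0624 -0.0141 0.0051 0.0111 -0.0319 0.06; -0.0168 0.0624 -0.0141 0.0069 0.0117 -0.0313 0.06; -0.0168 0.0624 -0.0141 0.0087 0.0123 -0.0306 0.06; -0.0168 0.0624 -0.0141 0.0104 0.0130 -0.0298 0.06; -0.0168 0.0624 -0.0141 0.0120 0.0136 -0.0289 0.06; -0.0168 0.0624 -0.0141 0.0136 0.0143 -0.0278 0.06; -0.0168 0.0624 -0.0141 0.0151 0.0149 -0.0267 0.06; -0.0168 0.0624 -0.0141 0.0165 0.0156 -0.0255 0.06
```

Emit:
arm_command:
  series: "-0.018 0.067 -0.015 -0.006 0.006 -0.036 0.06; -0.018 0.067 -0.015 -0.004 0.006 -0.036 0.06; -0.018 0.067 -0.015 -0.002 0.007 -0.036 0.06; -0.018 0.067 -0.015 0 0.008 -0.036 0.06; -0.018 0.067 -0.015 0.002 0.009 -0.036 0.06; -0.018 0.067 -0.015 0.004 0.01 -0.035 0.06; -0.018 0.067 -0.015 0.006 0.01 -0.034 0.06; -0.018 0.067 -0.015 0.008 0.011 -0.034 0.06; -0.018 0.067 -0.015 0.01 0.012 -0.033 0.06; -0.018 0.067 -0.015 0.012 0.012 -0.032 0.06; -0.018 0.067 -0.015 0.013 0.013 -0.03 0.06; -0.018 0.067 -0.015 0.015 0.014 -0.028 0.06"

```text
time: 3.5
tool_pos: [0.4793, -0.2825, 0.1862]
ee_rot: [-1.58, -0.528, -0.373]
wrist_force: [1.2, -0.1, -0.2]
width: 0.06
```

```bash
python3 - <<'E'
from h import *
G=D0@grasp_in(); pre=off(G,y=-.07)
T,o=cur();print(o["tool_pos"],o["joint_positions"].round(2))
plan(pre,3,0.06)
E
```

```text
[ 0.4792804  -0.28250766  0.18622882] [-0.75 -0.28  1.84  0.2   1.09 -0.42]
-0.0026 0.0098 0.0014 0.0029 0.0213 0.0004 0.06; -0.0026 0.0098 0.0014 0.0029 0.0213 0.0005 0.06; -0.0026 0.0098 0.0014 0.0030 0.0213 0.0006 0.06
```

Emit:
arm_command:
  series: "-0.0026 0.01 0.0014 0.003 0.022 0.0005 0.06; -0.0026 0.01 0.0014 0.003 0.022 0.0005 0.06; -0.0026 0.01 0.0014 0.003 0.022 0.0005 0.06; 0 0 0 0 0 0 0.06"

```text
time: 3.9
tool_pos: [0.518, -0.3026, 0.1315]
ee_rot: [-1.571, -0.523, -0.416]
wrist_force: [0.3, 0.3, 0.0]
width: 0.0598
```

```bash
python3 - <<'E'
from h import *
G=D0@grasp_in(); T,o=cur();print(rel(T,G).round(4),o["joint_positions"].round(2))
im=robot.snapshot("wrist");p=robot.camera_params("wrist");d=lambda a:np.array(a)*1e-3
# overlay expected panel and deck outline
n=np.array([.866,0,.5])*5
pts=np.array([[20,-100,26],[20,-10,26],[-35,-10,121.3],[-35,-100,121.3]])
for q,c in [(pts+n,(0,0,255)),(pts-n,(0,255,0)),(np.array([[45,90,27],[-45,90,27],[-45,-90,27],[45,-90,27]]),(255,0,0))]:
    W=d(q)@D0[:3,:3].T+D0[:3,3]
    cv2.polylines(im,[proj(p,W).round().astype(int)],True,c,1)
cv2.imwrite("pics/w1.png",im)
im=robot.snapshot("top")[170:270,380:500];cv2.imwrite("pics/t1.png",cv2.resize(im,None,fx=6,fy=6,interpolation=cv2.INTER_CUBIC))
E
```

```text
[ 0.0048 -0.008  -0.0007 -0.0013  0.0648  0.0053] [-0.71 -0.14  1.83  0.18  0.95 -0.36]
```

View pics/w1.png

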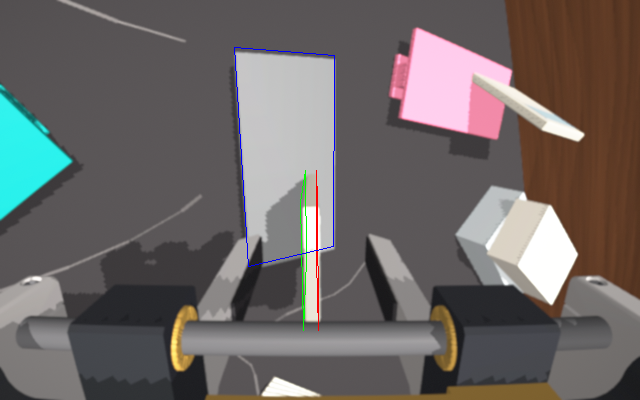

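View pics/t1.png

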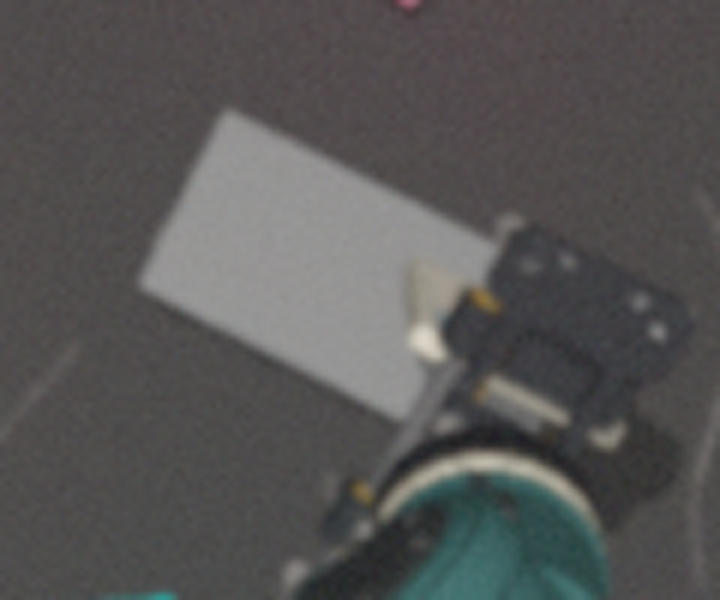

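The wrist view shows the predicted deck outline (235,48)–(334,250) lying on the grey deck. The panel is edge-on at (311,260), between the fingers. Going down and closing.

Emit:
arm_command:
  series: "0.001 -0.002 0 -0.0003 0.017 0.0015 0.06; 0.001 -0.002 0 -0.0003 0.017 0.0015 0.06; 0.001 -0.002 0 -0.0003 0.017 0.0015 0.06; 0.001 -0.002 0 -0.0003 0.014 0.001 0.06; 0 0 0 0 0 0 0.035; 0 0 0 0 0 0 0.02"

```text
time: 4.6
tool_pos: [0.553, -0.3134, 0.0883]
ee_rot: [-1.579, -0.544, -0.402]
wrist_force: [0.3, -0.6, -0.5]
width: 0.0474
```

```bash
python3 - <<'E'
from h import *
G=D0@grasp_in(); T,o=cur();print(rel(T,G).round(4),o["wrist_force"],o["width"])
E
```

```text
[ 0.0057  0.0044  0.0202 -0.0115  0.009   0.0012] [ 0.2818964  -0.63275115 -0.50461777] 0.047425162898283
```

Emit:
arm_command:
  series: "0.003 0.002 0.01 -0.006 0.005 0.0006 0.047; 0.003 0.002 0.01 -0.006 0.004 0.0006 0.047; 0 0 0 0 0 0 0.047"

```text
time: 4.9
tool_pos: [0.5481, -0.3104, 0.0763]
ee_rot: [-1.571, -0.526, -0.406]
wrist_force: [0.1, 0.3, 0.0]
width: 0.047
```

```bash
python3 - <<'E'
from h import *
G=D0@grasp_in(); T,o=cur();print(rel(T,G).round(4),o["wrist_force"],o["width"],o["qvel"].round(3))
E
```

```text
[ 0.0002  0.0006  0.0022 -0.0004  0.0017  0.0003] [0.07820316 0.32471291 0.02601353] 0.04704350164169105 [-0.002 -0.011 -0.007  0.001 -0.002  0.002]
```

Emit:
arm_command:
  series: "0 0 0 0 0.001 0 0.03; 0 0 0 0 0 0 0.015; 0 0 0 0 0 0 0.004; 0 0 0 0 0 0 0.004; 0 0 0 0 0 0 0.004; 0 0 0 0 0 0 0.004"

```text
time: 5.5
tool_pos: [0.5483, -0.3107, 0.0756]
ee_rot: [-1.572, -0.526, -0.406]
wrist_force: [-0.7, 0.5, -0.6]
width: 0.0098
```

```bash
python3 - <<'E'
from h import *
G=D0@grasp_in(); T,o=cur();print(rel(T,G).round(4),o["wrist_force"],o["wrist_torque"],o["width"],o["qvel"].round(3))
E
```

```text
[ 0.0005  0.001   0.0019 -0.0002  0.0009  0.0005] [-0.67971565  0.47695373 -0.63923023] [0.03374593 0.49406057 0.05457841] 0.009811591940150587 [ 0.001 -0.001  0.001  0.001  0.001  0.   ]
```

Gripped at 9.8 mm. Lifting straight up.

Emit:
arm_command:
  series: "0 0 0 0.005 -0.0087 0 0.004; 0 0 0 0.01 -0.0173 0 0.004; 0 0 0 0.01 -0.0173 0 0.004; 0 0 0 0.01 -0.0173 0 0.004; 0 0 0 0 0 0 0.004"

```text
time: 6.0
tool_pos: [0.5435, -0.3069, 0.14]
ee_rot: [-1.567, -0.506, -0.407]
wrist_force: [0.9, 0.0, -3.1]
width: 0.0097
```

```bash
python3 - <<'E'
from h import *
G=D0@grasp_in(); T,o=cur();print(T[:3,3],o["wrist_force"],o["wrist_torque"],o["width"],o["ee_rot"])
D=T@np.linalg.inv(grasp_in()); print(D.round(3))
d=lambda a:np.array(a)*1e-3
C=d(np.array([[45,90,27],[-45,90,27],[-45,-90,27],[45,-90,27]]));F=d(np.array([[30,65,8],[-30,65,8],[-30,-90,8],[30,-90,8],[22,90,1.5],[-22,90,1.5]]))
for nm,b,s in [("wrist",(0,400,0,640),1),("top",(160,270,360,500),5),("scene",(130,240,160,270),5)]:
    im=robot.snapshot(nm);p=robot.camera_params(nm)
    im=im[b[0]:b[1],b[2]:b[3]].copy();im=cv2.resize(im,None,fx=s,fy=s,interpolation=cv2.INTER_CUBIC)
    cv2.imwrite(f"pics/{nm}2raw.png",im)
    q=((proj(p,C@D[:3,:3].T+D[:3,3])-[b[2],b[0]]+.5)*s-.5).round().astype(int)
    print(nm,q.tolist())
    cv2.polylines(im,[q],True,(0,0,255),1); cv2.imwrite(f"pics/{nm}2.png",im)
E
```

```text
[ 0.54345253 -0.30694665  0.14004538] [ 0.89404698  0.03078887 -3.0566857 ] [ 0.07317815  0.49889376 -0.03677071] 0.00972030613975689 [-1.56731378 -0.50633554 -0.40711312]
[[ 0.919  0.394  0.015  0.562]
 [-0.394  0.919 -0.01  -0.282]
 [-0.017  0.003  1.     0.065]
 [ 0.     0.     0.     1.   ]]
wrist [[349, 49], [218, 34], [237, 317], [344, 285]]
top [[306, 118], [228, 272], [559, 444], [633, 285]]
scene [[338, 437], [424, 315], [159, 231], [64, 342]]
```

View pics/wrist2.png

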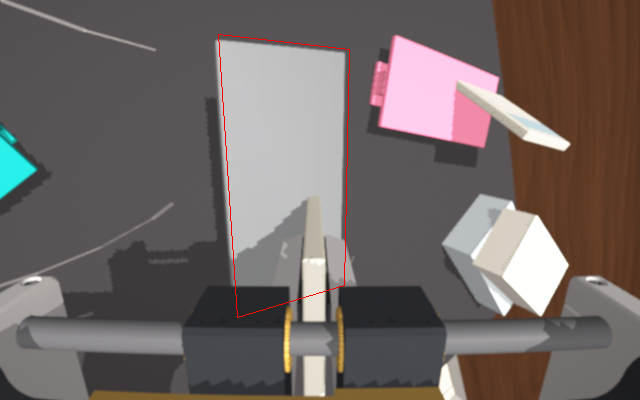

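View pics/scene2.png

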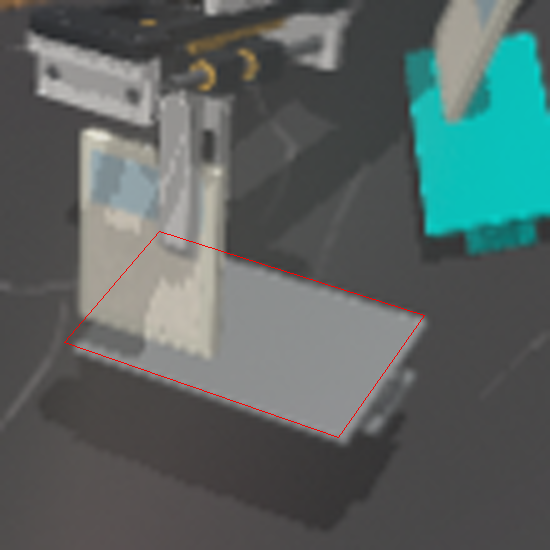

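View pics/top2.png

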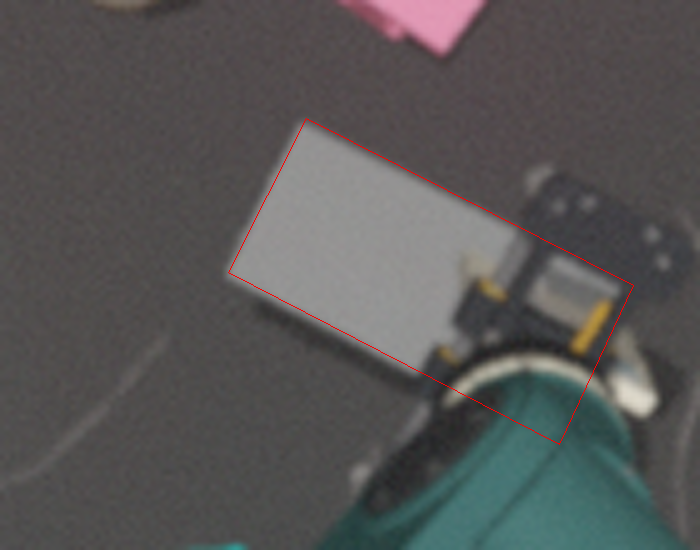

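```bash
cat >> h.py <<'E'
def disp_rail(y,z,x=0,yaw=0):  # desired display pose in rail frame (mm)
    T=Tmat([x*1e-3,y*1e-3,yaw]);T[2,3]=z*1e-3;return RAIL@T
E
python3 - <<'E'
from h import *
T,o=cur();tg=disp_rail(-255,35)@grasp_in()
print(T[:3,3],tg[:3,3]);plan(tg,8,0.004)
E
```

```text
[ 0.54106811 -0.30507957  0.13419224] [ 0.56198993 -0.18329774  0.10967063]
0.0372 -0.0677 -0.0030 -0.0047 0.0010 0.0150 0.004; 0.0372 -0.0677 -0.0030 -0.0036 0.0016 0.0152 0.004; 0.0372 -0.0677 -0.0030 -0.0026 0.0022 0.0154 0.004; 0.0372 -0.0677 -0.0030 -0.0016 0.0027 0.0154 0.004; 0.0372 -0.0677 -0.0030 -0.0005 0.0033 0.0154 0.004; 0.0372 -0.0677 -0.0030 0.0005 0.0039 0.0153 0.004; 0.0372 -0.0677 -0.0030 0.0015 0.0044 0.0150 0.004; 0.0372 -0.0677 -0.0030 0.0025 0.0050 0.0147 0.004
```

Emit:
arm_command:
  series: "0.037 -0.068 -0.003 -0.005 0.001 0.015 0.004; 0.037 -0.068 -0.003 -0.004 0.0015 0.015 0.004; 0.037 -0.068 -0.003 -0.003 0.002 0.015 0.004; 0.037 -0.068 -0.003 -0.0015 0.0025 0.015 0.004; 0.037 -0.068 -0.003 -0.0005 0.003 0.015 0.004; 0.037 -0.068 -0.003 0.0005 0.004 0.015 0.004; 0.037 -0.068 -0.003 0.0015 0.0045 0.015 0.004; 0.037 -0.068 -0.003 0.0025 0.005 0.015 0.004; 0 0 0 0 0 0 0.004; 0 0 0 0 0 0 0.004"

```text
time: 7.15
tool_pos: [0.5483, -0.1744, 0.0858]
ee_rot: [-1.549, -0.496, 0.227]
wrist_force: [0.5, -0.2, -2.3]
width: 0.0097
```

```bash
python3 - <<'E'
from h import *
T,o=cur();tg=disp_rail(-250,12)@grasp_in()
print(T[:3,3],o["wrist_force"],o["width"],rel(T,disp_rail(-255,35)@grasp_in()).round(4));plan(tg,4,0.004)
E
```

```text
[ 0.54830661 -0.174428    0.08579217] [ 0.53397145 -0.16514994 -2.27514594] 0.009690284412671562 [-0.0285  0.0125 -0.0278  0.0213 -0.0159 -0.0114]
-0.0071 0.0031 -0.0069 0.0026 0.0011 -0.0017 0.004; -0.0071 0.0031 -0.0069 0.0026 0.0012 -0.0017 0.004; -0.0071 0.0031 -0.0069 0.0026 0.0012 -0.0017 0.004; -0.0071 0.0031 -0.0069 0.0026 0.0012 -0.0017 0.004
```

Emit:
arm_command:
  series: "-0.0095 0.004 -0.009 0.006 -0.002 -0.0025 0.004; -0.0095 0.004 -0.009 0.006 -0.002 -0.0025 0.004; -0.0095 0.004 -0.009 0.006 -0.002 -0.0025 0.004; 0 0 0 0.0005 -0.001 0 0.004"

```text
time: 7.55
tool_pos: [0.5634, -0.1809, 0.1016]
ee_rot: [-1.574, -0.524, 0.208]
wrist_force: [0.5, 0.5, -3.7]
width: 0.01
```

```bash
python3 - <<'E'
from h import *
T,o=cur();tg=disp_rail(-250,14)@grasp_in()
print(T[:3,3],o["wrist_force"],o["width"],rel(T,tg).round(4));D=T@np.linalg.inv(grasp_in());print((np.linalg.inv(RAIL)@D).round(4))
d=lambda a:np.array(a)*1e-3
C=d(np.array([[45,90,27],[-45,90,27],[-45,-90,27],[45,-90,27]]));Q=d(np.array([[41,-120,23],[-41,-120,23],[-41,128,23],[41,128,23]]));S=d(np.array([[18,-120,23],[-18,-120,23],[-18,70,23],[18,70,23]]))
for nm,b,s in [("wrist",(0,400,0,640),1.2),("top",(175,265,315,455),5),("scene",(140,240,190,340),5)]:
    T,_=cur();D=T@np.linalg.inv(grasp_in())
    im=robot.snapshot(nm);p=robot.camera_params(nm)
    im=im[b[0]:b[1],b[2]:b[3]].copy();im=cv2.resize(im,None,fx=s,fy=s,interpolation=cv2.INTER_CUBIC)
    cv2.imwrite(f"pics/{nm}3raw.png",im)
    for X,M,c in [(C,D,(0,0,255)),(Q,RAIL,(255,0,0)),(S,RAIL,(255,0,0))]:
        q=((proj(p,X@M[:3,:3].T+M[:3,3])-[b[2],b[0]]+.5)*s-.5).round().astype(int)
        cv2.polylines(im,[q],True,c,1)
    cv2.imwrite(f"pics/{nm}3.png",im)
E
```

```text
[ 0.56341199 -0.18086795  0.10158897] [ 0.46185631  0.50589991 -3.65496119] 0.01004669279938812 [ 0.0053 -0.0037  0.0009 -0.0081  0.0102  0.0029]
[[ 1.000e+00  5.900e-03 -9.000e-04  2.100e-03]
 [-5.800e-03  1.000e+00  2.800e-03 -2.532e-01]
 [ 9.000e-04 -2.800e-03  1.000e+00  2.680e-02]
 [ 0.000e+00  0.000e+00  0.000e+00  1.000e+00]]
```

View pics/wrist3.png

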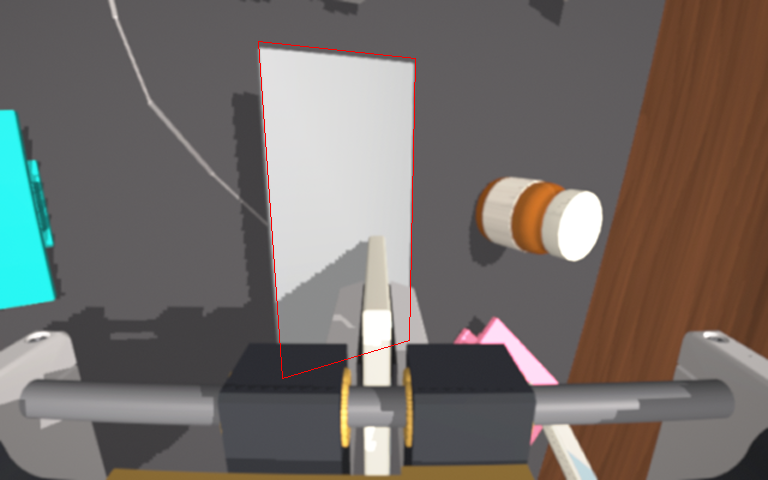

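View pics/scene3.png

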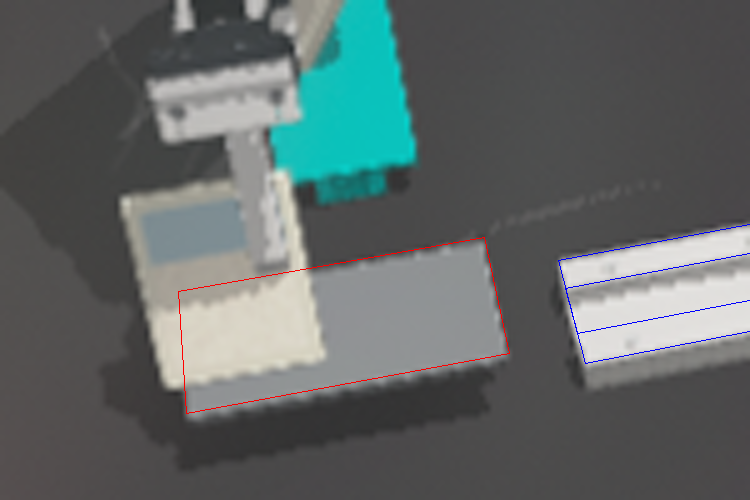

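View pics/top3.png

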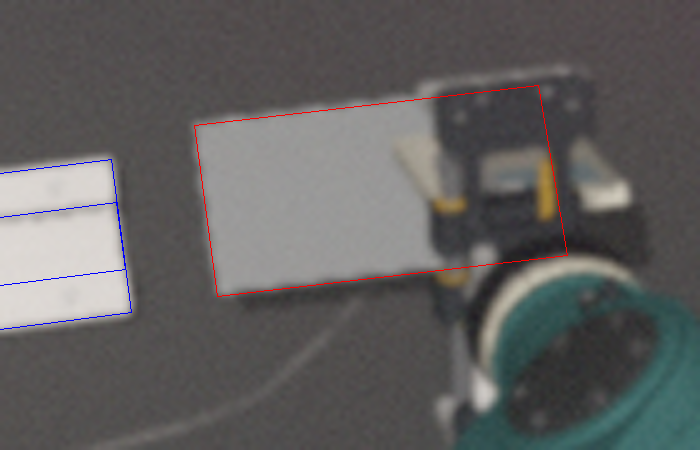

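```bash
python3 - <<'E'
from h import *
T,o=cur();tg=disp_rail(-240,9)@grasp_in()
print(T[:3,3],o["qvel"].round(3),rel(T,tg).round(4))
plan(tg,3,0.004)
E
```

```text
[ 0.56257781 -0.18043146  0.10060888] [-0.001  0.004  0.01  -0.     0.001 -0.001] [ 0.0038 -0.0036 -0.0009 -0.0095  0.014   0.0123]
0.0013 -0.0012 -0.0003 -0.0032 0.0047 0.0041 0.004; 0.0013 -0.0012 -0.0003 -0.0032 0.0047 0.0041 0.004; 0.0013 -0.0012 -0.0003 -0.0032 0.0047 0.0041 0.004
```

Emit:
arm_command:
  series: "0.0015 -0.0015 0 -0.0028 0.0035 0.004 0.004; 0.0015 -0.0015 0 -0.0028 0.0035 0.004 0.004; 0.001 -0.001 0 -0.0028 0.0035 0.004 0.004; 0 0 0 0 0 0 0.004; 0 0 0 0 0 0 0.004; 0 0 0 0 0 0 0.004"

```text
time: 8.3
tool_pos: [0.5565, -0.1672, 0.0845]
ee_rot: [-1.568, -0.52, 0.212]
wrist_force: [0.3, -0.2, -3.8]
width: 0.0097
```

```bash
cat >> h.py <<'E'
def st(y,z,x=0):
    T,o=cur();tg=disp_rail(y,z,x)@grasp_in();D=np.linalg.inv(RAIL)@T@np.linalg.inv(grasp_in())
    print("disp in rail mm",(D[:3,3]*1e3).round(1),"rpy",R.from_matrix(D[:3,:3]).as_euler('xyz').round(4),"t",o["time"])
    print("F rail",(RAIL[:3,:3].T@o["wrist_force"]).round(2),"Tq rail",(RAIL[:3,:3].T@o["wrist_torque"]).round(2),"w",round(o["width"],4))
    print("rel",rel(T,tg).round(4))
E
python3 -c "
from h import *
st(-240,9)"
```

```text
disp in rail mm [  -2.3 -237.9    9.9] rpy [0.0023 0.0032 0.0012] t 8.3
F rail [ 0.27 -0.28 -3.75] Tq rail [-0.11  0.66 -0.01] w 0.0097
rel [-0.0027 -0.0001 -0.0032  0.0013  0.0017 -0.0019]
```

Emit:
arm_command:
  series: "-0.001 0 -0.001 0.001 0 0.01 0.004; -0.001 0 -0.001 0.001 0 0.01 0.004; 0 0 0 0.0005 0 0.008 0.004; 0 0 0 0.0003 -0.0005 0 0.004"

```text
time: 8.7
tool_pos: [0.5524, -0.1368, 0.0868]
ee_rot: [-1.569, -0.523, 0.212]
wrist_force: [-0.8, 1.1, -6.3]
width: 0.0096
```

```bash
python3 -c "
from h import *
st(-205,9)"
```

```text
disp in rail mm [   0.4 -207.4   12.1] rpy [0.0012 0.0007 0.0002] t 8.7
F rail [-0.57  1.2  -6.32] Tq rail [-0.07  0.82  0.08] w 0.0096
rel [-0.0012 -0.0004 -0.0007 -0.0019  0.0025  0.0025]
```

Emit:
arm_command:
  series: "0 0 0 -0.0012 0.0018 0 0.004; 0 0 0 -0.0006 0.0008 0 0.004; 0 0 0 0 0 0 0.004"

```text
time: 9.0
tool_pos: [0.5523, -0.1364, 0.0839]
ee_rot: [-1.571, -0.524, 0.214]
wrist_force: [-0.6, -0.4, -3.2]
width: 0.0096
```

```bash
python3 - <<'E'
from h import *
st(-205,8)
d=lambda a:np.array(a)*1e-3
for nm,b,s in [("wrist",(0,400,0,640),1.2),("scene",(140,240,240,360),6)]:
    im=robot.snapshot(nm)[b[0]:b[1],b[2]:b[3]];cv2.imwrite(f"pics/{nm}4.png",cv2.resize(im,None,fx=s,fy=s,interpolation=cv2.INTER_CUBIC))
E
```

```text
disp in rail mm [   0.4 -207.1    9.2] rpy [-0.0001 -0.0001  0.0012] t 9.0
F rail [-0.67 -0.3  -3.18] Tq rail [-0.07  0.69 -0.02] w 0.0096
rel [-0.0006  0.0011  0.0001 -0.001   0.0008  0.0021]
```

View pics/scene4.png

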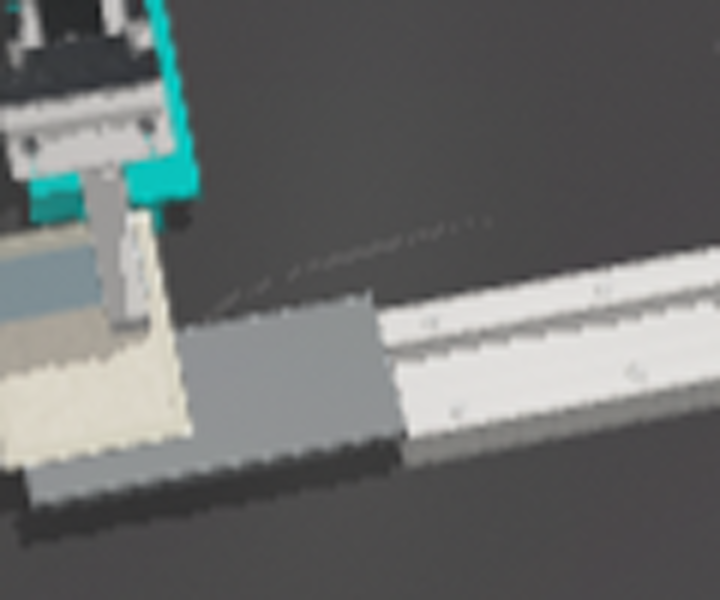

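View pics/wrist4.png

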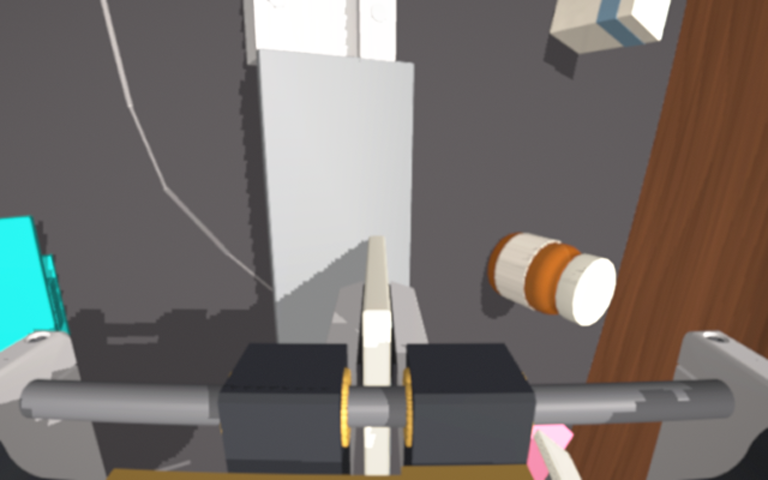

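Emit:
arm_command:
  series: "0 0 0 -0.0003 0.0002 0.008 0.004; 0 0 0 -0.0003 0.0002 0.008 0.004; 0 0 0 0 0 0 0.004"

```text
time: 9.4
tool_pos: [0.5484, -0.1202, 0.0832]
ee_rot: [-1.57, -0.524, 0.212]
wrist_force: [0.4, 0.6, -5.0]
width: 0.0097
```

```bash
python3 -c "
from h import *
st(-188,8)"
```

```text
disp in rail mm [   0.  -190.4    8.6] rpy [ 0.0006 -0.     -0.0001] t 9.4
F rail [ 0.51  0.54 -5.02] Tq rail [-0.12  0.71  0.03] w 0.0097
rel [-0.0005 -0.0004  0.     -0.0003  0.0005  0.0025]
```

Inside with no contact force. Next the shoulders.

Emit:
arm_command:
  series: "0 0 0 -0.0003 0.0003 0.006 0.004; 0 0 0 0 0 0.006 0.004; 0 0 0 0 0 0.006 0.004; 0 0 0 0 0 0 0.004"

```text
time: 9.8
tool_pos: [0.5439, -0.1004, 0.0828]
ee_rot: [-1.57, -0.524, 0.213]
wrist_force: [-0.1, 0.1, -4.5]
width: 0.0098
```

```bash
python3 -c "
from h import *
st(-150,8)"
```

```text
disp in rail mm [  -0.2 -170.1    8.2] rpy [ 0.0008 -0.0001  0.0007] t 9.8
F rail [-0.02  0.12 -4.53] Tq rail [-0.11  0.77  0.  ] w 0.0098
rel [-0.0011  0.0002  0.0001  0.0001  0.0002  0.0202]
```

Emit:
arm_command:
  series: "0 0 0 0 0 0.01 0.004; 0 0 0 0.0001 0 0.015 0.004; 0 0 0 0.0001 0 0.015 0.004; 0 0 0 0.0001 0 0.015 0.004; 0 0 0 0.0001 0 0.015 0.004; 0 0 0 0 0 0 0.004"

```text
time: 10.4
tool_pos: [0.528, -0.0271, 0.0831]
ee_rot: [-1.567, -0.524, 0.21]
wrist_force: [0.2, 0.2, -4.9]
width: 0.0097
```

```bash
python3 -c "
from h import *
st(-50,8)"
```

```text
disp in rail mm [ -0.3 -94.9   8.5] rpy [ 0.0033 -0.0001 -0.0002] t 10.4
F rail [ 0.19  0.12 -4.91] Tq rail [-0.22  0.75 -0.02] w 0.0097
rel [-0.0027 -0.0018  0.0001  0.      0.0006  0.0452]
```

Emit:
arm_command:
  series: "-0.001 0 0 0 0 0.015 0.004; -0.001 0 0 0.0001 0 0.015 0.004; 0 0 0 0.0001 0 0.015 0.004; 0 0 0 0.0001 0 0.015 0.004; 0 0 0 0.0001 0 0.015 0.004; 0 0 0 0 0 0.01 0.004; 0 0 0 0 0 0 0.004"

```text
time: 11.1
tool_pos: [0.51, 0.0582, 0.0839]
ee_rot: [-1.568, -0.525, 0.208]
wrist_force: [1.3, -0.2, -3.7]
width: 0.0103
```

```bash
python3 -c "
from h import *
st(30,8)"
```

```text
disp in rail mm [ 0.2 -7.8  9.3] rpy [ 0.0021 -0.0009 -0.003 ] t 11.1
F rail [ 1.23 -0.46 -3.66] Tq rail [-0.17  0.69  0.05] w 0.0103
rel [-0.0003 -0.0037  0.0009 -0.0008  0.001   0.0379]
```

Emit:
arm_command:
  series: "0 -0.003 0.001 -0.0006 0.0008 0.01 0.004; 0 0 0 -0.0003 0.0004 0.01 0.004; 0 0 0 0 0 0.008 0.004; 0 0 0 0 0 0 0.004"

```text
time: 11.5
tool_pos: [0.5044, 0.0846, 0.0825]
ee_rot: [-1.571, -0.523, 0.21]
wrist_force: [-0.3, -0.5, -4.9]
width: 0.0094
```

```bash
python3 -c "
from h import *
st(30,6)"
```

```text
disp in rail mm [ 0.2 19.   7.9] rpy [ 0.0001  0.0001 -0.0023] t 11.5
F rail [-0.35 -0.42 -4.87] Tq rail [-0.17  0.72  0.02] w 0.0094
rel [ 0.0011 -0.002  -0.0001 -0.0011  0.0015  0.011 ]
```

Emit:
arm_command:
  series: "0 -0.002 0 -0.0005 0.0007 0.004 0.004; 0 0 0 -0.0002 0.0003 0.004 0.004; 0 0 0 0 0 0.003 0.004"

```text
time: 11.8
tool_pos: [0.5025, 0.0946, 0.0815]
ee_rot: [-1.573, -0.524, 0.211]
wrist_force: [-0.0, -0.4, -3.8]
width: 0.0101
```

```bash
python3 -c "
from h import *
st(30,6)"
```

```text
disp in rail mm [ 0.5 29.1  6.8] rpy [-0.0017 -0.0004 -0.0022] t 11.8
F rail [-0.1  -0.43 -3.82] Tq rail [-0.14  0.65 -0.02] w 0.0101
rel [ 0.0026 -0.001   0.0004 -0.0008  0.0005  0.0008]
```

Emit:
arm_command:
  series: "0.001 0 0 -0.0003 0.0004 0.003 0.004; 0 0 0 0 0 0.003 0.004; 0 0 0 0 0 0.002 0.004"

```text
time: 12.1
tool_pos: [0.5023, 0.0973, 0.083]
ee_rot: [-1.59, -0.525, 0.22]
wrist_force: [-2.3, -5.2, -1.1]
width: 0.01
```

```bash
python3 -c "
from h import *
st(30,6)"
```

```text
disp in rail mm [ 1.  30.6  7.9] rpy [-0.0162 -0.0014 -0.0015] t 12.1
F rail [-3.37 -4.62 -1.13] Tq rail [-1.01  1.14 -0.28] w 0.01
rel [ 0.0148  0.0068  0.0014 -0.0019  0.0017 -0.0018]
```

Emit:
arm_command:
  series: "0.008 0.003 0 -0.0008 0.001 0 0.004; 0.007 0.003 0 -0.0006 0.0008 0.001 0.004; 0 0 0 0 0 0.001 0.004"

```text
time: 12.4
tool_pos: [0.5025, 0.0966, 0.082]
ee_rot: [-1.578, -0.526, 0.217]
wrist_force: [-0.7, -4.6, -2.7]
width: 0.0098
```

```bash
python3 - <<'E'
from h import *
st(30,6)
for nm,b,s in [("wrist",(0,400,0,640),1.2),("scene",(130,230,270,410),5.5)]:
    im=robot.snapshot(nm)[b[0]:b[1],b[2]:b[3]];cv2.imwrite(f"pics/{nm}5.png",cv2.resize(im,None,fx=s,fy=s,interpolation=cv2.INTER_CUBIC))
E
```

```text
disp in rail mm [ 1.  30.7  7.2] rpy [-0.0063 -0.0023  0.0009] t 12.4
F rail [-1.64 -4.33 -2.68] Tq rail [-0.88  1.03 -0.28] w 0.0098
rel [ 0.005   0.004   0.0023 -0.0014  0.0007 -0.0011]
```

View pics/scene5.png

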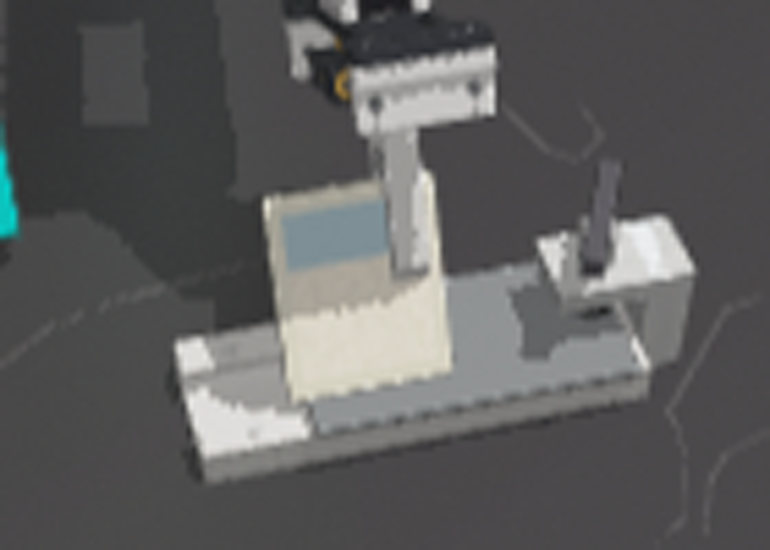

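View pics/wrist5.png

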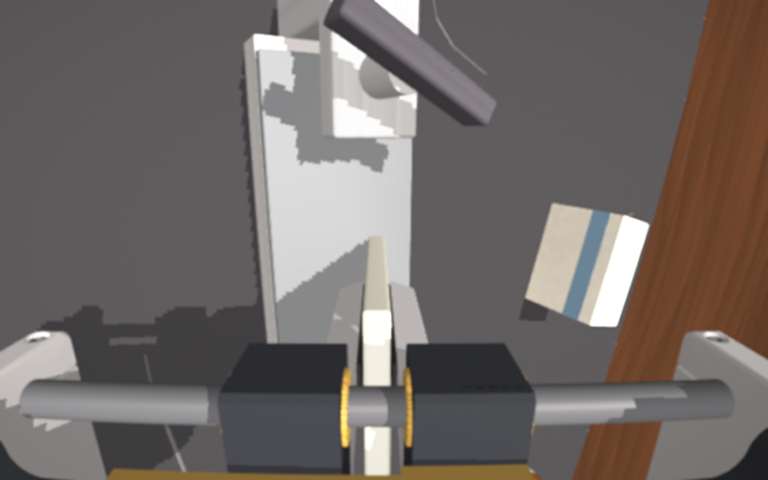

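The scene view shows the foot fully in the rail, with its front edge at the white stop strip (640,345). Contact force is about 4.5 N along the rail. Lowering the last millimetre and releasing.

Emit:
arm_command:
  series: "0.002 0 0 -0.0007 0.0007 0.0005 0.004; 0 0 0 -0.0003 0.0005 0.0005 0.004; 0 0 0 0 0 0 0.02; 0 0 0 0 0 0 0.035; 0 0 0 0 0 0 0.035"

```text
time: 13.0
tool_pos: [0.5058, 0.0981, 0.086]
ee_rot: [-1.575, -0.537, 0.215]
wrist_force: [0.4, -0.3, -1.1]
width: 0.0306
```

```bash
python3 -c "
from h import *
st(30,6)"
```

```text
disp in rail mm [ 5.4 31.7 11.3] rpy [-0.0035 -0.0133  0.0003] t 13.0
F rail [ 0.28 -0.4  -1.08] Tq rail [-0.01  0.3   0.02] w 0.0306
rel [ 0.0029  0.002   0.0133 -0.0065  0.0023 -0.0019]
```

Emit:
arm_command:
  series: "0 0 0.006 -0.003 -0.003 0 0.04; 0 0 0.006 -0.002 -0.01 0 0.04; 0 0 0 0 -0.025 0 0.045; 0 0 0 0 -0.035 0 0.045; 0 0 0 0 -0.035 0 0.045; 0 0 0 0.01 -0.03 0 0.045"

```text
time: 13.6
tool_pos: [0.4377, 0.0861, 0.2074]
ee_rot: [-1.569, -0.516, 0.214]
wrist_force: [0.7, 0.0, -0.7]
width: 0.0452
```

```bash
cat >> h.py <<'E'
H=(RAIL@[0,.105,.104,1])[:3]
def htool(theta,dz=0):
    yaw=RAIL_YAW-theta+np.pi/2
    T=np.eye(4);T[:3,:3]=(R.from_euler('z',yaw)*R.from_euler('x',-np.pi/2)).as_matrix();T[:3,3]=H+[0,0,dz-robot.tcp_to_grasp];return T
RAIL_YAW=.2125
E
python3 - <<'E'
from h import *
T,o=cur();print(T[:3,3],o["wrist_force"],o["width"])
plan(htool(.408,.09),10,.045)
# verify display
s=robot.snapshot("scene");b=(130,230,270,410)
im=cv2.resize(s[b[0]:b[1],b[2]:b[3]],None,fx=5.5,fy=5.5,interpolation=cv2.INTER_CUBIC);p=robot.camera_params("scene")
D=disp_rail(30,6);C=1e-3*np.array([[45,90,27],[-45,90,27],[-45,-90,27],[45,-90,27]])
n=np.array([.866,0,.5])*5;P=1e-3*(np.array([[20,-100,26],[20,-10,26],[-35,-10,121.3],[-35,-100,121.3]])+n)
for X in (C,P): cv2.polylines(im,[((proj(p,X@D[:3,:3].T+D[:3,3])-[b[2],b[0]]+.5)*5.5-.5).round().astype(int)],True,(0,0,255),1)
cv2.imwrite("pics/scene6.png",im)
E
```

```text
[0.43769705 0.08607054 0.20738275] [ 0.73291703  0.04738901 -0.70692813] 0.045212208494803625
0.0298 -0.1134 0.0457 0.0048 0.0064 0.0100 0.045; 0.0298 -0.1134 0.0457 0.0061 0.0065 0.0092 0.045; 0.0298 -0.1134 0.0457 0.0074 0.0064 0.0083 0.045; 0.0298 -0.1134 0.0457 0.0086 0.0063 0.0072 0.045; 0.0298 -0.1134 0.0457 0.0096 0.0060 0.0059 0.045; 0.0298 -0.1134 0.0457 0.0105 0.0057 0.0046 0.045; 0.0298 -0.1134 0.0457 0.0112 0.0054 0.0032 0.045; 0.0298 -0.1134 0.0457 0.0117 0.0049 0.0018 0.045; 0.0298 -0.1134 0.0457 0.0120 0.0044 0.0003 0.045; 0.0298 -0.1134 0.0457 0.0122 0.0038 -0.0012 0.045
```

View pics/scene6.png

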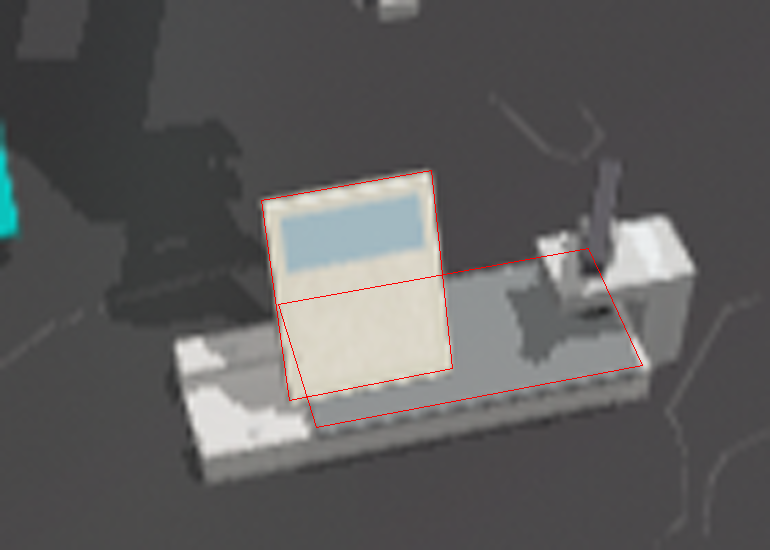

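The released display matches the "fully home" overlay to within a pixel or so. Next, the handle.

Emit:
arm_command:
  series: "0.03 -0.113 0.046 0.005 0.006 0.010 0.045; 0.03 -0.113 0.046 0.006 0.006 0.009 0.045; 0.03 -0.113 0.046 0.007 0.006 0.008 0.045; 0.03 -0.113 0.046 0.009 0.006 0.007 0.045; 0.03 -0.113 0.046 0.01 0.005 0.006 0.045; 0.03 -0.113 0.046 0.01 0.005 0.005 0.045; 0.03 -0.113 0.046 0.011 0.004 0.003 0.045; 0.03 -0.113 0.046 0.012 0.004 0.002 0.045; 0.03 -0.113 0.046 0.012 0.003 0 0.045; 0.03 -0.113 0.046 0.012 0.003 -0.001 0.045; 0 0 0 0 0 0 0.045"

```text
time: 14.75
tool_pos: [0.4935, 0.2064, 0.1975]
ee_rot: [-1.587, 0.007, 1.418]
wrist_force: [-0.1, 0.2, -0.4]
width: 0.045
```

```bash
python3 - <<'E'
from h import *
T,o=cur();print(T[:3,3],H,o["ee_rot"],o["joint_positions"].round(2))
plan(htool(.408,.06),3,.045)
E
```

```text
[0.49346801 0.20637626 0.19753533] [0.48765505 0.1996382  0.104     ] [-1.58742163  0.00663789  1.41790985] [ 0.3   0.05  1.43 -0.01  1.65 -1.12]
0.0056 0.0142 -0.0021 -0.0024 0.0174 0.0019 0.045; 0.0056 0.0142 -0.0021 -0.0025 0.0174 0.0017 0.045; 0.0056 0.0142 -0.0021 -0.0025 0.0174 0.0016 0.045
```

Emit:
arm_command:
  series: "0.005 0.014 -0.002 -0.0025 0.017 0.002 0.045; 0.005 0.014 -0.002 -0.0025 0.017 0.0017 0.045; 0.005 0.014 -0.002 -0.0025 0.016 0.0017 0.045; 0 0 0 0 0 0 0.045"

```text
time: 15.15
tool_pos: [0.4877, 0.1997, 0.1465]
ee_rot: [-1.576, -0.004, 1.367]
wrist_force: [0.1, -0.5, -0.6]
width: 0.0451
```

```bash
python3 - <<'E'
from h import *
T,o=cur();print(T[:3,3],o["ee_rot"],rel(T,htool(.408,0)).round(4))
im=robot.snapshot("wrist");p=robot.camera_params("wrist")
a=.2125-.408;u=np.array([np.cos(a),np.sin(a),0]);v=np.array([-u[1],u[0],0])
Q=np.array([H+u*.038*i+v*.006*j+[0,0,.008] for i,j in [(1,1),(-1,1),(-1,-1),(1,-1)]])
cv2.polylines(im,[proj(p,Q).round().astype(int)],True,(0,0,255),1);cv2.imwrite("pics/w7.png",im)
E
```

```text
[0.48767818 0.19969781 0.14651653] [-1.57591479 -0.00404628  1.36741019] [ 0.0051 -0.0079  0.004  -0.0003  0.0613  0.0003]
```

View pics/w7.png

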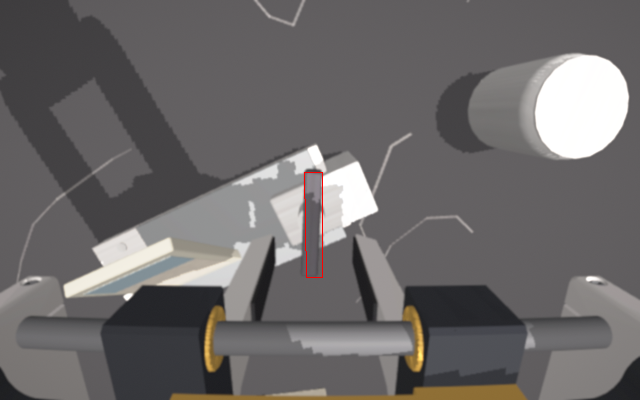

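The red prediction lies on the bar (305–322, 172–277), which is centred between the fingers. Descending and closing.

Emit:
arm_command:
  series: "0.0025 -0.003 0.002 0 0.018 0 0.045; 0.0025 -0.003 0.002 0 0.018 0 0.045; 0 0 0 0 0.016 0 0.045; 0 0 0 0 0.006 0 0.045; 0 0 0 0 0 0 0.045"

```text
time: 15.7
tool_pos: [0.493, 0.2005, 0.0967]
ee_rot: [-1.587, -0.01, 1.369]
wrist_force: [-0.2, 0.4, -0.0]
width: 0.045
```

```bash
python3 - <<'E'
from h import *
T,o=cur();print(T[:3,3],o["ee_rot"],o["wrist_force"],rel(T,htool(.408,0)).round(4))
E
```

```text
[0.49301909 0.20048855 0.09670313] [-1.58728139 -0.00959791  1.36916945] [-0.15701251  0.39426899 -0.00470534] [ 0.0165 -0.0062  0.0095 -0.002   0.0114  0.0053]
```

Emit:
arm_command:
  series: "0.008 -0.003 0.005 -0.001 0.006 0.003 0.045; 0.008 -0.003 0.005 -0.001 0.005 0.0025 0.045; 0 0 0 0 0 0 0.03; 0 0 0 0 0 0 0.02; 0 0 0 0 0 0 0.005; 0 0 0 0 0 0 0.005; 0 0 0 0 0 0 0.005"

```text
time: 16.4
tool_pos: [0.4886, 0.1977, 0.0888]
ee_rot: [-1.576, 0.004, 1.375]
wrist_force: [0.5, 2.8, -1.3]
width: 0.019
```

```bash
python3 - <<'E'
from h import *
T,o=cur();print(T[:3,3],o["ee_rot"],o["wrist_force"],o["wrist_torque"],o["width"],rel(T,htool(.408,0)).round(4))
E
```

```text
[0.48860031 0.19771205 0.08875565] [-1.57560368  0.00367436  1.37456892] [ 0.47898366  2.80523261 -1.28046825] [ 0.42905441 -0.10956622  0.03150534] 0.019007902530127282 [ 0.0048 -0.0007 -0.0037  0.0017  0.0035  0.0013]
```

Emit:
arm_command:
  series: "0 0 0 0.0015 0.001 0.001 0.005; 0 0 0 0 0.001 0 0.005; 0 0 0 0 0 0 0.005; 0 0 0 0 0 0 0.005"

```text
time: 16.8
tool_pos: [0.4886, 0.1978, 0.0888]
ee_rot: [-1.578, 0.007, 1.374]
wrist_force: [-0.8, -1.8, 1.4]
width: 0.0186
```

```bash
python3 - <<'E'
from h import *
T,o=cur();print(T[:3,3],o["ee_rot"],o["wrist_force"],o["wrist_torque"],o["width"],rel(T,htool(.408,0)).round(4))
E
```

```text
[0.48864174 0.19776    0.08876473] [-1.57847038  0.00661608  1.37394074] [-0.77449527 -1.82723785  1.3567956 ] [-0.35144669  0.0924768  -0.007825  ] 0.018577202623995762 [ 0.0077 -0.0013 -0.0066  0.0017  0.0035  0.0014]
```

Width stopped at 18.6 mm while the bar is 12 mm, so the tips are probably on the hub below the bar. Opening and raising to grip only the bar.

Emit:
arm_command:
  series: "0 0 0 0.0005 0 0 0.03; 0 0 0 0.0005 -0.004 0.0005 0.04; 0 0 0 0.0005 -0.005 0.0005 0.04; 0.003 0 -0.003 0 -0.002 0 0.04; 0 0 0 0 0 0 0.04"

```text
time: 17.3
tool_pos: [0.4882, 0.202, 0.1002]
ee_rot: [-1.575, -0.001, 1.375]
wrist_force: [0.0, -0.0, 0.2]
width: 0.0403
```

```bash
python3 - <<'E'
from h import *
T,o=cur();print(T[:3,3],o["ee_rot"],o["wrist_force"],o["width"],rel(T,htool(.408,.015)).round(4))
im=robot.snapshot("wrist")[130:330,200:440];cv2.imwrite("pics/w8.png",cv2.resize(im,None,fx=3,fy=3,interpolation=cv2.INTER_CUBIC))
im=robot.snapshot("scene")[120:200,340:420];cv2.imwrite("pics/s8.png",cv2.resize(im,None,fx=7,fy=7,interpolation=cv2.INTER_CUBIC))
E
```

```text
[0.48817679 0.20195955 0.10017794] [-1.57533719e+00 -1.08780273e-03  1.37486363e+00] [ 0.01253869 -0.02753914  0.22804583] 0.04031621639150936 [ 0.0045 -0.0004  0.0011 -0.0024 -0.      0.0001]
```

View pics/w8.png

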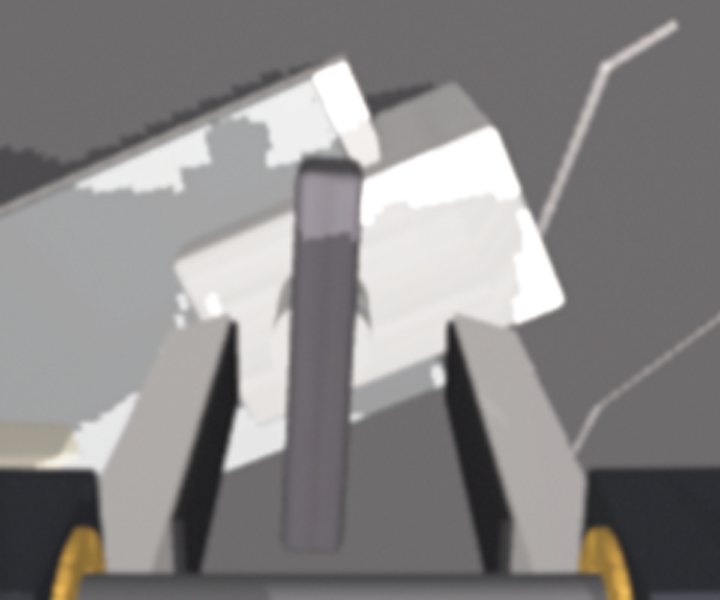

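View pics/s8.png

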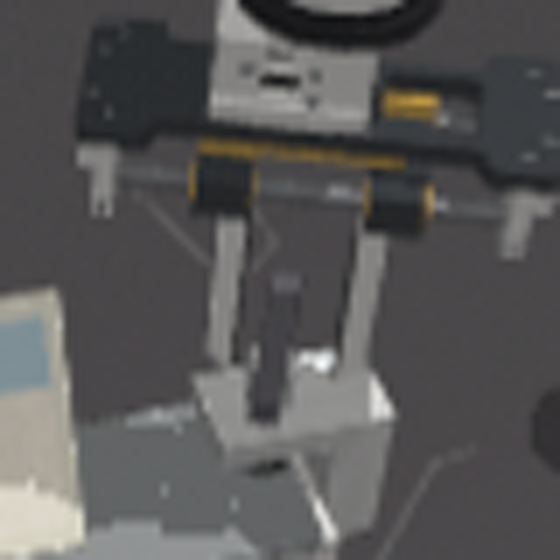

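The enlarged wrist view shows a wider collar under the bar (280–370, 300), which confirms it. The bar is 2.4 mm left of centre, so I'll correct that and close.

Emit:
arm_command:
  series: "0 0 0 -0.0015 0 0 0.03; 0 0 0 -0.001 0 0 0.022; 0 0 0 0 -0.0005 0 0.016; 0 0 0 0 -0.0005 0 0.005; 0 0 0 0 0 0 0.005; 0 0 0 0 0 0 0.005; 0 0 0 0 0 0 0.005"

```text
time: 18.1
tool_pos: [0.4869, 0.198, 0.1001]
ee_rot: [-1.574, 0.002, 1.373]
wrist_force: [0.1, -1.3, 0.3]
width: 0.0119
```

```bash
python3 - <<'E'
from h import *
T,o=cur();print(T[:3,3],o["ee_rot"],o["wrist_force"],o["wrist_torque"],o["width"],rel(T,htool(.408,.015)).round(4))
E
```

```text
[0.48691261 0.19802968 0.10008709] [-1.57358765  0.00159766  1.37342409] [ 0.13451755 -1.29562215  0.33142797] [-0.06969935 -0.02515547 -0.14007941] 0.011918456541032652 [ 0.0028 -0.0019 -0.0016  0.0017 -0.0001 -0.0004]
```

Emit:
arm_command:
  series: "0 0.14 0 0 0 0 0.005; 0 0.14 0 0 0 0 0.005; 0 0.14 0 0 0 0 0.005; 0 0.14 0 0 0 0 0.005; 0 0.14 0 0 0 0 0.005; 0 0.14 0 0 0 0 0.005"

```text
time: 18.7
tool_pos: [0.4863, 0.1972, 0.1001]
ee_rot: [-1.576, 0.001, 0.505]
wrist_force: [-0.9, -1.1, 0.5]
width: 0.0116
```

```bash
cat >> h.py <<'E'
def hs():
    T,o=cur();x=T[:3,0];th=RAIL_YAW+np.pi/2-np.arctan2(x[1],x[0]);th%=2*np.pi
    print("theta",round(th,3),"tilt",T[:3,1].round(3),"dpos mm",((T[:3,3]-H)*1e3).round(1),"F",o["wrist_force"].round(1),"Tq",o["wrist_torque"].round(3),"w",round(o["width"],4),"t",o["time"],"j6",o["joint_positions"][5].round(2))
E
python3 -c "
from h import *
hs()"
```

```text
theta 1.278 tilt [ 0.001 -0.005 -1.   ] dpos mm [-1.4 -2.4 -3.9] F [-0.9 -1.1  0.5] Tq [-0.138  0.143  0.161] w 0.0116 t 18.7 j6 -0.22
```

Emit:
arm_command:
  series: "0 0.14 0 0 0 0 0.005; 0 0.14 0 0 0 0 0.005; 0 0.14 0 0 0 0 0.005; 0 0.14 0 0 0 0 0.005; 0 0.14 0 0 0 0 0.005"

```text
time: 19.2
tool_pos: [0.4854, 0.197, 0.1001]
ee_rot: [-1.577, -0.001, -0.22]
wrist_force: [-0.7, -0.4, -0.1]
width: 0.0119
```

```bash
python3 -c "
from h import *
hs()"
```

```text
theta 2.004 tilt [-0.001 -0.006 -1.   ] dpos mm [-2.2 -2.6 -3.9] F [-0.7 -0.4 -0.1] Tq [-0.137  0.161  0.178] w 0.0119 t 19.2 j6 0.5
```

Emit:
arm_command:
  series: "0 0.13 0 0 0 0 0.005; 0 0.13 0 0 0 0 0.005; 0 0.13 0 0 0 0 0.005; 0 0.13 0 0 0 0 0.005"

```text
time: 19.6
tool_pos: [0.4848, 0.1974, 0.1001]
ee_rot: [-1.577, -0.003, -0.759]
wrist_force: [0.3, -0.0, -0.2]
width: 0.0117
```

```bash
python3 -c "
from h import *
hs()"
```

```text
theta 2.542 tilt [-0.002 -0.007 -1.   ] dpos mm [-2.8 -2.3 -3.9] F [ 0.3 -0.  -0.2] Tq [-0.049  0.209  0.241] w 0.0117 t 19.6 j6 1.04
```

Emit:
arm_command:
  series: "0 0.13 0 0 0 0 0.005; 0 0.13 0 0 0 0 0.005; 0 0.12 0 0 0 0 0.005; 0 0.1 0 0 0 0 0.005; 0 0 0 0 0 0 0.005"

```text
time: 20.1
tool_pos: [0.4845, 0.1979, 0.1001]
ee_rot: [-1.575, -0.006, -1.256]
wrist_force: [0.3, -0.5, 0.3]
width: 0.0117
```

```bash
python3 - <<'E'
from h import *
hs()
im=robot.snapshot("scene")[130:230,270:410];cv2.imwrite("pics/s9.png",cv2.resize(im,None,fx=5.5,fy=5.5,interpolation=cv2.INTER_CUBIC))
im=robot.snapshot("wrist");cv2.imwrite("pics/w9.png",im)
hs()
E
```

```text
theta 3.039 tilt [-0.002 -0.006 -1.   ] dpos mm [-3.2 -1.7 -3.9] F [ 0.3 -0.5  0.3] Tq [-0.094  0.075  0.071] w 0.0117 t 20.1 j6 1.54
theta 3.037 tilt [-0.002 -0.006 -1.   ] dpos mm [-3.2 -1.7 -3.9] F [ 0.7 -0.2  0.4] Tq [-0.094  0.127  0.086] w 0.0118 t 20.2 j6 1.54
```

View pics/s9.png

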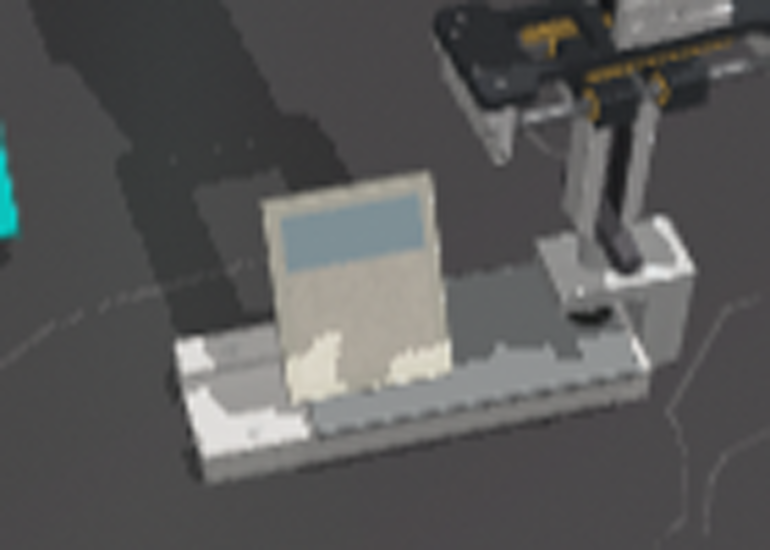

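View pics/w9.png

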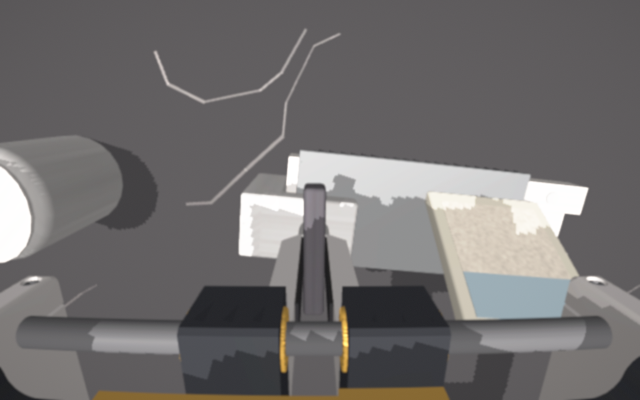

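The bar lies straight in the jaws (315,190–310) at about 3.04 rad, the black pad (590,315) sits on the deck, and the display hasn't moved. Letting go and raising.

Emit:
arm_command:
  series: "0 0 0 0 0 0 0.025; 0 0 0 0 0 0 0.04; 0 0 0 0 0 0 0.045; 0 0 0 0 -0.02 0 0.045; 0 0 0 0 -0.03 0 0.045; 0 0 0 0 -0.04 0 0.045; 0 0 0 -0.03 -0.03 0 0.045; 0 0 0 -0.04 -0.03 0 0.045; 0 0 0 -0.04 0 0 0.045; 0 0 0 -0.04 0 0 0.045; 0 0 0 -0.04 0 0 0.045; 0 0 0 0 0 0 0.045"

```text
time: 21.4
tool_pos: [0.4232, 0.3856, 0.2555]
ee_rot: [-1.574, -0.0, -1.252]
wrist_force: [0.9, -0.0, -1.0]
width: 0.0448
```

```bash
python3 - <<'E'
from h import *
hs()
im=robot.snapshot("scene");cv2.imwrite("pics/s10f.png",im)
cv2.imwrite("pics/s10.png",cv2.resize(im[130:230,270:410],None,fx=5.5,fy=5.5,interpolation=cv2.INTER_CUBIC))
im=robot.snapshot("top");cv2.imwrite("pics/t10f.png",im);cv2.imwrite("pics/t10.png",cv2.resize(im[195:260,222:352],None,fx=6,fy=6,interpolation=cv2.INTER_CUBIC))
E
```

```text
theta 3.035 tilt [-0.003 -0.001 -1.   ] dpos mm [-64.5 186.  151.5] F [ 0.9 -0.  -1. ] Tq [-0.098  0.156  0.005] w 0.0448 t 21.4 j6 1.89
```

View pics/s10.png

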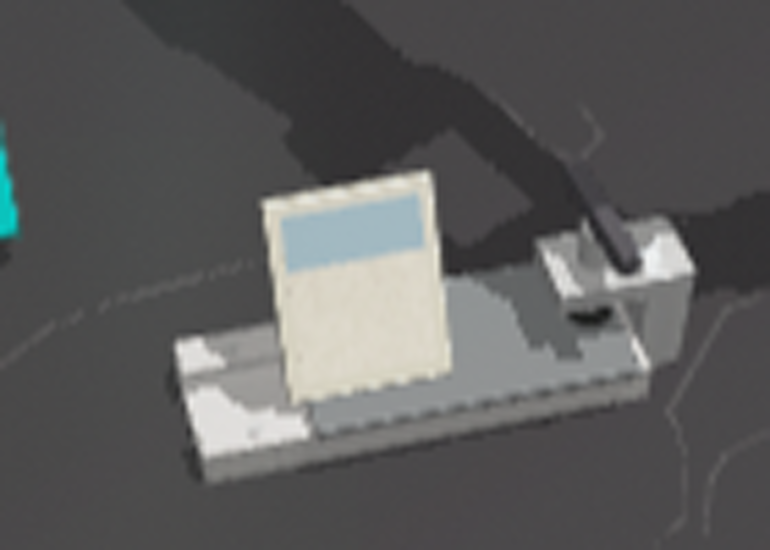

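View pics/t10.png

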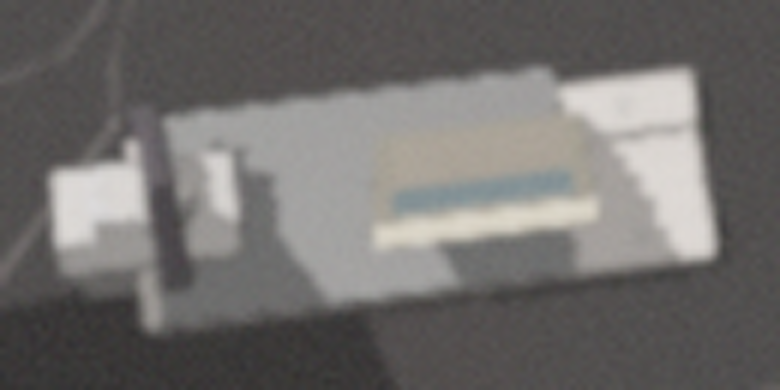

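View pics/s10f.png

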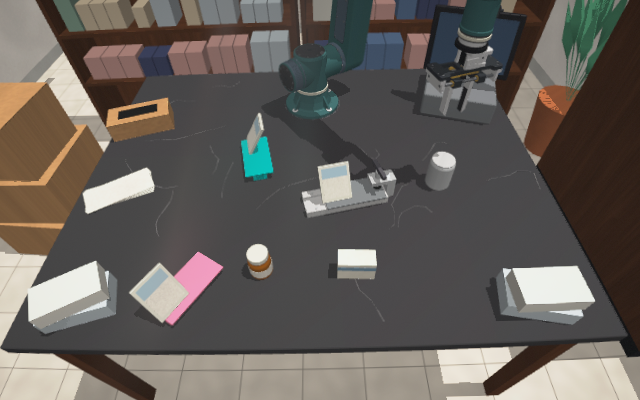

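```bash
python3 - <<'E'
from h import *
t=robot.camera_params("top");K=np.array([[t["fx"],0,t["cx"]],[0,t["fy"],t["cy"]],[0,0,1.]]);T=t["extrinsics"];W=[]
for u in crop([(142,108),(178,283)],222,195,6):
    n=cv2.undistortPoints(u.reshape(1,1,2),K,t["distortion"])[0,0]; d=T[:3,:3]@[n[0],-n[1],-1]; W.append(T[:3,3]+d*(.108-T[2,3])/d[2])
L=RAIL[:3,:3].T@(W[0]-W[1]);print("theta mod pi",(-np.arctan2(L[1],L[0]))%np.pi)
b=robot.get_obs();print(b["qvel"].round(3))
robot.close_job()
E
```

```text
theta mod pi 3.031942790426527
[-0.04  -0.013  0.014 -0.01   0.    -0.001]
the job is handed in; nothing more can be done
```

The grey display is fully home in the rail, the clamp is snugged down on its foot, and the job is handed in at about 21.5 s. I didn't touch the jar, carton, tin or the pink and turquoise look-alikes.

- **Display:** I gripped the panel, led the narrowed end into the open mouth and slid the foot along until it met the stop. Contact came at display y ≈ 30.7 mm in the rail frame, against 30 mm nominal, with about 4.5 N on the wrist. After release, the outline predicted for "fully home" matched the picture to about a pixel.
- **Clamp:** I turned the handle clockwise from about 0.41 rad to about 3.04 rad by the wrist reading; the last top view gave 3.03 rad. That is about 1 rad past pad contact, so roughly 10 N on the pad. The pictures show the black pad resting on the deck.
- **Disagreements:** My first grip on the handle closed on the collar under the bar (18.6 mm instead of 12 mm). I opened, raised the gripper and re-gripped the bar. The wrist torque readings were noisy, so the 10 N comes from the handle angle, not a measured force.
- **Last view:** The gripper was clear of everything, and the jar, carton and tin were still where they started.

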